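# Close the retaining frame and hold a keypad at the inspection angle

## Robot

A 7-joint arm with a two-finger parallel gripper is mounted at the origin on a cart in front of the work surface, level with it; the furniture and walls round the work are solid. World frame = base frame: x ahead of the robot, y to its left, z up, the work surface at z = 0. Lengths are in m, angles in rad, forces in N, time in s.
With the tool pointing down it reaches from about 0.4 to 0.85 m from the base axis. Payload 4.5 kg.
Tool frame: the origin (TCP) lies on the centre line of the jaws, within the pads' length; the fingertips stand 19 mm ahead of it and the grasp point (between the pads) is the TCP; z points along the fingers, y is the line along which they close (so a half turn about z gives the same grasp; the last joint's range is limited). The gripper opens to 85 mm and grips with 20 to 120 N. Pads are 22 mm wide; open, the fingers measure 114 mm over their backs; the gripper's body (76 mm by 85 mm) begins 54 mm behind the grasp point. The pads swing forward as they close: fully open they stand 13 mm farther back than shut.
Start: joints at [-1.277, 0.689, -0.195, 1.565, 0.157, 0.902, -0.215], TCP at [0.161, 0.604, 0.25] pointing down, gripper open.
Joint ranges: [-3.01, 3.01], [-0.46, 2.08], [-1.47, 1.51], [0.13, 2.56], [-1, 4.14], [0.04, 2.09], [-2.66, 2.66]. Speed limits (rad/s): [2.57, 2.57, 3.14, 3.14, 3.14, 3.14, 3.14].

## Interface

Orientations are given as a 3x3 rotation matrix whose columns are the frame's x, y, z axes.
In Python, from rig import arm gives the robot as it stands.
- The arm moves only by the tool carry_out, never from a script. Its arguments are lists of equal length, an entry for each row: "translation": the shift along the tool's x, y, z scaled (see below), a list of three; "dr": the turn, a rotation vector about the tool's x, y, z scaled (see below), a list of three; "gripper": the opening, from -1 (shut) to 1 (fully open). In form: {"translation": [[tx, ty, tz], ...], "dr": [[rx, ry, rz], ...], "gripper": [gripper, ...]}. A call has exactly 5 rows; each row is the pose to reach, as a shift and turn from the pose commanded when the call began, along the tool's axes at that moment; what a row does not reach only later rows make up. The controller multiplies each number of a shift by 20 cm and each number of a turn by 90 degrees. A row lasts 1/12 s, in which the tool goes at most 41.7 mm and 7.16 degrees, less where a joint would pass 70% of its speed; a pose out of reach is approached as far as the arm can. A call with a number of a shift or a turn outside -1 to 1 is refused whole. A call with a gripper value outside its range is refused whole. The fingers move at their own pace and stop on an object; "squeeze" is the grip in N (left out, the last holds). Time passes only in rows, so rows that repeat a pose let the fingers close, or fill a call up. It gives the time, the measured TCP pose, the force, the opening and the grip force at its end, in the units of the state.
- arm.get_state(): the state, without advancing time (a new reading comes with each control period).
- arm.capture(name): name is "side" or "top"; returns the picture (384x512x3 uint8, blue, green, red); there is no depth.
- arm.camera_info(name): a dict with "K" (3x3 intrinsics, pixels), "k1" (the pictures are not rectified: a ray, as slopes to the right and down, at radius r is drawn at 1 + k1 r^2 times it, then the intrinsics apply), "extrinsics" (4x4, takes a point from camera to world coordinates). Camera axes: x right, y up, looking along -z (the intrinsics and any distortion apply to the point x, -y, -z); pixel columns grow to the right and rows downward; lengths in m; the calibration is good to about 2 mm. A picture is of the moment at which its call begins. camera_info takes no time and is no camera call.
- arm.sign_off(): hands the job in; it is judged then, once.
The state is a dict: "t": time; "qpos": joint angles; "joint_vel": joint speeds; "tau": joint torques, N m; "tcp_pos": TCP position; "ee_rot": TCP orientation; "wrist_force": force on the tool from outside, world axes, zero at the start; "wrist_torque": the same for the moment, N m; "width": finger opening in m; "finger_force": force on a finger pad.
Only numpy, scipy, OpenCV 4.12 (cv2) and the standard library are available. Lean on these libraries where they do the work, as an engineer would, in place of code of your own. Each camera call takes 0.05 s, during which the arm holds its last target. There are 200 camera calls.

## Task

A keypad lies in the nest of the tilting inspection jig: lower the open blue retaining frame (red handle) gently all the way onto its stop over the keypad, never letting it drop, while the plate stays flat. Then raise the tilting plate (black handle) until its red pin is in line with the orange index on the quadrant, and finish while still holding it there in the fingers, motionless and with the frame shut, so that the inspector can look at the keys. The index must stay where it is set, the keypad in its nest, and the other things on the bench where they are.

Things in the scene. Friction and masses are not known exactly. Their poses are not given: they have to be found in the camera images.
- inspection_jig: grey-based tilting inspection jig, fixed to the bench; base plate 190 x 210 x 12 mm; origin at the centre of the base's underside; its x axis points level from the tilt axis (front, nearer the robot) towards the black handle of the tilting plate, y along both hinge axes, z up. Along its +y side stands a white quadrant with black graduations every 5 degrees (outer radius 132 mm about the tilt axis, up to 0.17 m above the bench)
- plate (a joint): tilt of the aluminium plate (147 x 140 x 10 mm) about the level tilt axis along the jig's y at its front edge: 0 = flat on its rest pads, grows as the black handle at the far edge is raised, ends at 1.1 rad. The hinge has almost no friction: the loaded plate (about 0.85 kg in all) falls back when it is let go; holding it takes about 4 N upward at the handle
- plate_axis (a point): centre of the tilt axis, 45 mm above the bench
- plate_grip (a point): grasp point of the tilting plate: middle of the black round handle, 20 mm thick, 56 mm long, which sticks straight out of the plate's far edge, in the plate's plane; 196 mm from the tilt axis, 45 mm above the bench when the plate is flat; nothing is beside or under it
- plate_pin (a point): point on the red pin (6 mm thick) that projects from the plate's side over the quadrant's rim, 148 mm from the tilt axis; it moves with the plate and shows its tilt
- nest_mid (a point): middle of the black nest on the plate in which the keypad lies (7 mm above the plate's top); moves with the plate
- frame (a joint): angle of the blue retaining frame (106 x 92 mm window frame) against the plate, about an axis along the jig's y near the plate's far edge, 23.5 mm above the tilt axis when the plate is flat: 0 = closed, down on its stop pads over the keypad's rim; grows as it opens, 1.57 = upright, ends at 2.0. It starts open at 1.65 to 1.95, leaning slightly away from the robot; the hinge is just stiff enough to keep it standing there, but further down it falls shut of itself if it is let go
- frame_hinge (a point): centre of the frame's hinge axis, 140 mm from the tilt axis; moves with the plate
- frame_grip (a point): grasp point of the frame: middle of the red round handle, 18 mm thick, 50 mm long, which sticks straight out of the frame's free edge, in the frame's plane; 157 mm from the frame's hinge. It points up when the frame is open and level towards the robot, 68 mm above the bench, when it is closed on the flat plate
- index (a joint): angle at which the orange index is clamped on the quadrant, measured about the tilt axis exactly as the plate's tilt (pin and index are in line when the two angles are equal); 0.40 to 0.85 rad
- index_tip (a point): outer tip of the orange index (11 mm wide block with a 4 mm nose) on the quadrant's rim, 142 mm from the tilt axis
- lever_press: obstacle: green hand lever press, fixed, 443 mm high; origin under its middle; its lever, with a black ball at the end, reaches 130 mm forward (towards the robot) of the origin at a height of 410 to 443 mm, 50 mm to the left (+y): keep the arm clear of it
- keypad_mid (a point): the grey keypad (78 x 62 x 18 mm, 0.11 kg) lying loose in the nest, keys up: point on its axis 7 mm above its underside; coincides with nest_mid when it is seated
- handset: bystander: black telephone handset, 250 x 59 x 80 mm, lying loose on the bench; origin at the centre of its underside
- spare_keypad: bystander: second grey keypad, 78 x 62 x 18 mm, lying loose on the bench; origin at the centre of its underside
- pliers: bystander: flat-nose pliers with red grips, 178 x 53 x 15 mm, lying loose on the bench; origin at the centre of its underside
- torque_driver: bystander: screwdriver with blue handle, 201 x 35 x 35 mm, lying loose on the bench; origin at the centre of its underside
- hook: bystander: small grey angle bracket, 30 x 60 x 31 mm, lying loose on the bench; origin at the centre of its underside
Things that resemble listed ones, but are neither listed nor needed, are in the scene too. What is shaped like the part that bears keypad_mid but brown or turquoise is not meant.

How it is judged:
By the outcome, as a careful person would: the job done as asked, in the order asked, and still so for the second after the job is handed in, while the arm keeps its last pose, push and grip.
It also fails if it takes over 58 s, if anything falls off the work surface, if the arm or the gripper's body presses on something with over 40 N, if the wrist force passes 120 N, or if a joint passes its speed limit or range.

## Working session

There is one attempt and no reset: what is moved stays moved. The work goes in short steps, Python scripts to look and compute and a tool call to move; the robot and the scene stay as the last step left them, time stands still between calls to the robot, and variables do not carry over. Pictures are saved under pics/ and viewed, at most 10 in all, crops included, and the job is handed in when it is done.

Besides the shell and the picture viewer there is one more tool, called after "Emit:" as name(argument=value, ...), one argument or row to a line, values as JSON. carry_out: Moves the arm, as the interface text tells. Shifts and turns lie within -1 to 1; 1 stands for 20 cm of shift or 90 degrees of turn. Its arguments: {"type":"object","properties":{"translation":{"type":"array"},"dr":{"type":"array"},"gripper":{"type":"array"},"squeeze":{"type":"number"}},"required":["translation","dr","gripper"]}

```bash
ls; mkdir -p pics; python3 - <<'E'
from rig import arm
import cv2,numpy as np
np.set_printoptions(precision=4,suppress=True)
for n in("side","top"):
    im=arm.capture(n); cv2.imwrite(f"pics/{n}0.png",im)
    c=arm.camera_info(n); print(n,np.array(c["K"]),c["k1"],np.array(c["extrinsics"]))
s=arm.get_state();print(s)
E
```

```text
pics
side [[358.4854   0.     256.4706]
 [  0.     358.4854 188.2876]
 [  0.       0.       1.    ]] -0.10710365143195733 [[ 0.1658  0.7821 -0.6007 -0.397 ]
 [-0.986   0.1219 -0.1133 -0.1133]
 [-0.0154  0.6111  0.7914  1.3261]
 [ 0.      0.      0.      1.    ]]
top [[396.8341   0.     253.4075]
 [  0.     396.8341 191.84  ]
 [  0.       0.       1.    ]] -0.07728435272588358 [[ 0.0222  0.9884 -0.1504  0.3499]
 [-0.9998  0.0223 -0.0011  0.0497]
 [ 0.0022  0.1504  0.9886  1.6012]
 [ 0.      0.      0.      1.    ]]
{'t': 0.1, 'qpos': array([-1.2772,  0.6899, -0.1945,  1.5663,  0.1573,  0.9025, -0.2152]), 'joint_vel': array([ 0.0003, -0.0026,  0.0001, -0.0005, -0.0012,  0.0005,  0.0007]), 'tau': array([ -0.0041, -54.0592,  -1.2717, -15.8983,   0.0094,   0.0044,
        -0.    ]), 'tcp_pos': array([0.1605, 0.6035, 0.2496]), 'ee_rot': array([[-0.9664,  0.2569, -0.0003],
       [ 0.2569,  0.9664, -0.0017],
       [-0.0001, -0.0017, -1.    ]]), 'wrist_force': array([-0.3032,  0.0252, -0.3099]), 'wrist_torque': array([0.0531, 0.0205, 0.0258]), 'finger_force': 0.0, 'width': 0.08563882522060165}
```

View pics/side0.png

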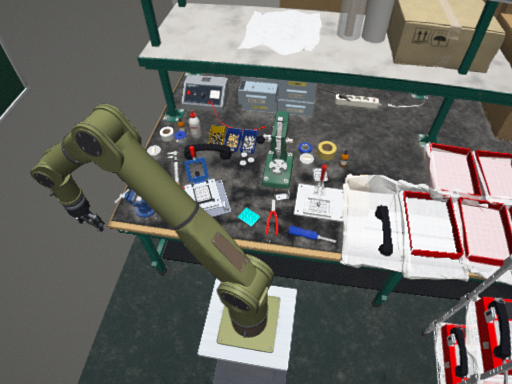

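View pics/top0.png

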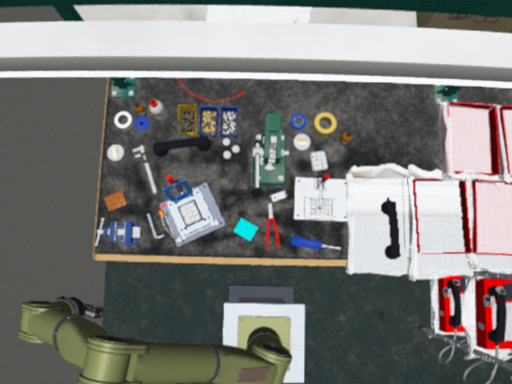

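The jig with the blue frame is at top ≈(193,212) and side ≈(203,190). The white fixture at top (320,198) also has a red handle, but it has no blue frame, so it isn't the one meant. I'll confirm this in one enlarged crop.

```bash
cat > h.py <<'E'
import cv2,numpy as np
from rig import arm
np.set_printoptions(precision=4,suppress=True)
def ray(n,u,v):
    c=arm.camera_info(n);K=np.array(c["K"]);E=np.array(c["extrinsics"])
    p=cv2.undistortPoints(np.array([[[u,v]]],float),K,np.array([c["k1"],0,0,0]),).ravel() 
    # exact: drawn = ray*(1+k1 r^2) = OpenCV model
    d=E[:3,:3]@np.array([p[0],-p[1],-1]);return E[:3,3],d/np.linalg.norm(d)
def onz(n,u,v,z):
    o,d=ray(n,u,v);return o+d*(z-o[2])/d[2]
def tri(a,b):
    o1,d1=ray("side",*a);o2,d2=ray("top",*b)
    s=np.linalg.lstsq(np.stack([d1,-d2],1),o2-o1,rcond=None)[0]
    p,q=o1+s[0]*d1,o2+s[1]*d2
    return (p+q)/2,np.linalg.norm(p-q)
def proj(n,P):
    c=arm.camera_info(n);K=np.array(c["K"]);E=np.array(c["extrinsics"])
    x=E[:3,:3].T@(np.array(P)-E[:3,3]);s=np.array([x[0],-x[1]])/-x[2]
    s=s*(1+c["k1"]*(s@s));return K[:2,:2]@s+K[:2,2]
E
python3 - <<'E'
from h import *
a=cv2.imread("pics/top0.png")[170:260,145:245];b=cv2.imread("pics/side0.png")[135:230,165:255]
cv2.imwrite("pics/c0.png",np.hstack([cv2.resize(a,(400,400*90//100),interpolation=3),cv2.resize(b[:81],(400,360),interpolation=3)]))
def blobs(n,off,im,f):
    h=cv2.cvtColor(im,cv2.COLOR_BGR2HSV);H,S,V=cv2.split(h)
    m={'red':((H<6)|(H>174))&(S>150)&(V>90),'org':(H>7)&(H<20)&(S>150)&(V>120),'blue':(H>100)&(H<125)&(S>140)&(V>60)}
    for k,q in m.items():
        N,_,st,ce=cv2.connectedComponentsWithStats(q.astype(np.uint8))
        for i in range(1,N):
            if st[i,4]>2: print(n,k,st[i]+np.array([*off,0,0,0]),ce[i]+off)
blobs("top",(145,170),a,0);blobs("side",(165,135),b,0)
E
```

```text
top red [166 175   8   9  41] [169.5122 178.8537]
top red [159 207   2   2   3] [159.3333 207.3333]
top org [159 210   5   7  19] [161.     212.5263]
top blue [162 180  30  21 217] [177.7834 190.7051]
side red [189 146   6  11  46] [191.8696 150.6739]
side blue [175 135  11   4  36] [179.3611 136.2778]
side blue [225 135   4  10  16] [225.9375 138.1875]
side blue [234 135  12  17  62] [240.     142.4516]
side blue [253 135   2   2   3] [253.6667 135.3333]
side blue [251 147   4   6  13] [252.5385 150.1538]
side blue [184 157  25  26 268] [196.1306 170.1679]
```

View pics/c0.png

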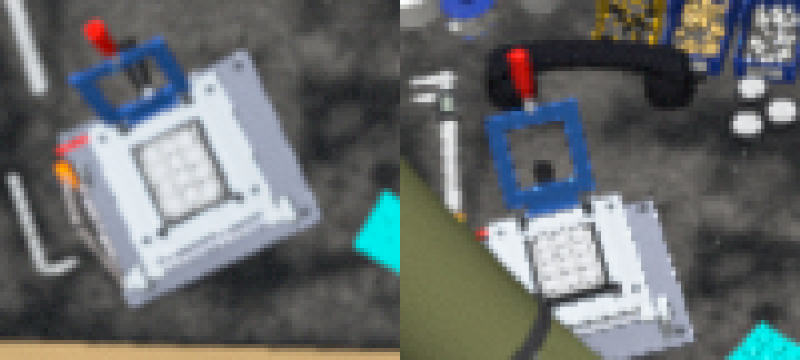

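```bash
python3 - <<'E'
from h import *
FR,BR,FL=[onz("top",145+x/4-.4,170+y/4-.4,.012) for x,y in((320,217),(238,52),(130,303))]
print(FR,BR,FL,"|y|",np.linalg.norm(FL-FR),"|x|",np.linalg.norm(BR-FR))
dx,dy=BR-FR,FL-FR
print("yaw x",np.degrees(np.arctan2(dx[1],dx[0])),"yaw y",np.degrees(np.arctan2(-dy[0],dy[1])))
print("centre",(BR+FL)/2)
# red handle
P,e=tri((191.87,150.67),(169.51,178.85));print("red handle",P,e)
P,e=tri((196.13,170.17),(177.78,190.7));print("frame mid",P,e)
print("pin z=.045",onz("top",162,206,.045))
s=cv2.imread("pics/top0.png");
print("pin proj", onz("top",161,212.5,.1))
E
```

```text
[0.4595 0.164  0.012 ] [0.6252 0.2529 0.012 ] [0.3692 0.3507 0.012 ] |y| 0.20737867686472206 |x| 0.1881019191452266
yaw x 28.231545480981147 yaw y 25.7928258626828
centre [0.4972 0.3018 0.012 ]
red handle [0.5995 0.3506 0.2215] 0.0018582701359820594
frame mid [0.5717 0.3376 0.1277] 0.0028425827828180944
pin z=.045 [0.5218 0.4121 0.045 ]
pin proj [0.4907 0.4017 0.1   ]
```

```bash
python3 - <<'E'
from h import *
g=cv2.GaussianBlur(cv2.imread("pics/top0.png"),(0,0),.6).astype(float).min(2)
def edge(prof):  # last crossing bright->dark, subpixel
    d=np.diff(prof);i=int(np.argmin(d));w=-np.minimum(d[max(i-2,0):i+3],0);return (np.arange(max(i-2,0),max(i-2,0)+len(w))@w)/w.sum()+.5
R=[]
for v in range(188,220):
    u0=int(204.5+(v-183)*.5); R.append((u0-7+edge(g[v,u0-7:u0+8]),v))
F=[]
for u in range(183,220):
    v0=int(245.75-(u-177.5)*.453);F.append((u,v0-7+edge(g[v0-7:v0+8,u])))
def fit(L):
    P=np.array([onz("top",*p,.012)[:2] for p in L],np.float32)
    vx,vy,x,y=cv2.fitLine(P,cv2.DIST_HUBER,0,.002,.01).ravel();n=np.array([-vy,vx]);r=(P-[x,y])@n
    return np.degrees(np.arctan2(vy,vx)),np.array([x,y]),r.std()
a=fit(R);b=fit(F);print("right",a,"front",b)
for n,px in (("hs",(183,146)),("press",(270,170)),("hsR",(208,143)),("hsL",(156,149)),("spanner",(148,170))):print(n,onz("top",*px,.03))
E
```

```text
right (np.float32(26.653154), array([0.5408, 0.2017], dtype=float32), np.float32(0.0009400979)) front (np.float32(-64.640396), array([0.4038, 0.2688], dtype=float32), np.float32(0.0044380873))
hs [0.772  0.3435 0.03  ]
press [ 0.6797 -0.0136  0.03  ]
hsR [0.7867 0.2416 0.03  ]
hsL [0.7573 0.454  0.03  ]
spanner [0.669  0.4813 0.03  ]
```

```bash
python3 - <<'E'
from h import *
t=lambda x,y:(145+x/4-.4,170+y/4-.4)
s=lambda x,y:(165+(x-400)/4.444-.4,135+y/4.444-.4)
y=np.radians(26.4);c=np.array([np.cos(y),np.sin(y)]);l=np.array([-c[1],c[0]]);O=np.array([.497,.3005])
Q={}
for n,a,b in(("BR",(592,202),(187,90)),("BL",(505,213),(113,122)),("TR",(578,103),(163,42)),("TL",(487,115),(76,80)),("hTop",(518,52),(94,24)),("hBot",(528,97),(108,50))):
    P,e=tri(s(*a),t(*b));Q[n]=P;print(n,P,e,"jig",(P[:2]-O)@c,(P[:2]-O)@l,P[2])
E
```

```text
BR [0.5781 0.2959 0.0582] 0.00025757421190689334 jig 0.07059603245274429 -0.040161412371773175 0.0582078359992233
BL [0.5415 0.3704 0.0711] 0.011709421874266554 jig 0.07098078731033877 0.042835055296895186 0.07109874455792342
TR [0.6037 0.3009 0.1801] 0.0011142676330701273 jig 0.09573035295312657 -0.04708964760659272 0.18008557650942636
TL [0.5644 0.3778 0.1929] 0.005274828398592665 jig 0.09470010836956283 0.03925170270944243 0.1929457833751328
hTop [0.6075 0.3527 0.2396] 0.0027511995376054087 jig 0.12222957819445632 -0.0023927802118928394 0.23958056770052316
hBot [0.5932 0.3476 0.1925] 0.00018318432417870694 jig 0.10711703928924945 -0.0005591001289492797 0.19248696945016852
```

```bash
cat >> h.py <<'E'
from scipy.spatial.transform import Rotation as Ro, Slerp
yaw=np.radians(26.4);C=np.array([np.cos(yaw),np.sin(yaw),0]);L=np.array([-C[1],C[0],0]);Z=np.array([0,0,1.]);O=np.array([.497,.3005,0])
def W(x,y,z): return O+x*C+y*L+z*Z
def J(p): d=np.array(p)-O; return np.array([d@C,d@L,d[2]])
def rot(p): # tool pitched p rad below level, y along jig y
    z=np.cos(p)*C-np.sin(p)*Z; return np.stack([np.cross(L,z),L,z],1)
def rows(p0,R0,poses):
    T=[];D=[]
    for p,R in poses:
        T.append([round(float(v),3) for v in R0.T@(p-p0)/.2]);D.append([round(float(v),3) for v in Ro.from_matrix(R0.T@R).as_rotvec()/(np.pi/2)])
    print("T",T);print("D",D)
def lin(p0,R0,p1,R1,n=5,k=5):
    s=Slerp([0,1],Ro.from_matrix([R0,R1]));return [(p0+(p1-p0)*i/n,s(i/n).as_matrix()) for i in range(1,k+1)]
def cur():
    s=arm.get_state();return s["tcp_pos"],np.array(s["ee_rot"]),s
E
python3 - <<'E'
from h import *
p,R,s=cur();R1=rot(np.radians(20));p1=W(.0203,-.001,.2545)
print(p1,np.linalg.norm(p1-p),np.degrees(Ro.from_matrix(R.T@R1).magnitude()))
for i in range(3):
    a=lin(p,R,p1,R1,15,15)[5*i:5*i+5]; b=(p,R) if i==0 else lin(p,R,p1,R1,15,15)[5*i-1]
    rows(*b,a)
E
```

```text
[0.5156 0.3086 0.2545] 0.4616169516795724 79.93429826104122
T [[-0.14, -0.065, -0.002], [-0.279, -0.129, -0.003], [-0.419, -0.194, -0.005], [-0.559, -0.258, -0.006], [-0.698, -0.323, -0.008]]
D [[-0.019, -0.049, -0.027], [-0.037, -0.099, -0.053], [-0.056, -0.148, -0.08], [-0.075, -0.198, -0.106], [-0.094, -0.247, -0.133]]
T [[-0.116, -0.094, 0.037], [-0.231, -0.189, 0.074], [-0.347, -0.283, 0.111], [-0.463, -0.378, 0.149], [-0.579, -0.472, 0.186]]
D [[-0.019, -0.049, -0.027], [-0.037, -0.099, -0.053], [-0.056, -0.148, -0.08], [-0.075, -0.198, -0.106], [-0.094, -0.247, -0.133]]
T [[-0.074, -0.122, 0.059], [-0.148, -0.243, 0.117], [-0.221, -0.365, 0.176], [-0.295, -0.487, 0.234], [-0.369, -0.608, 0.293]]
D [[-0.019, -0.049, -0.027], [-0.037, -0.099, -0.053], [-0.056, -0.148, -0.08], [-0.075, -0.198, -0.106], [-0.094, -0.247, -0.133]]
```

Emit:
carry_out(
  translation=[
    [-0.14, -0.065, -0.02],
    [-0.279, -0.129, -0.04],
    [-0.419, -0.194, -0.06],
    [-0.559, -0.258, -0.08],
    [-0.698, -0.323, -0.1],
  ],
  dr=[
    [-0.019, -0.049, -0.027],
    [-0.037, -0.099, -0.053],
    [-0.056, -0.148, -0.08],
    [-0.075, -0.198, -0.106],
    [-0.094, -0.247, -0.133],
  ],
  gripper=[1, 1, 1, 1, 1],
)

```text
t: 0.52
tcp_pos: [0.2795, 0.505, 0.2707]
ee_rot: [[-0.918, 0.024, 0.396], [0.063, 0.994, 0.086], [-0.391, 0.104, -0.914]]
wrist_force: [1.1, 0.3, 0.9]
width: 0.0859
finger_force: 0.0
```

Emit:
carry_out(
  translation=[
    [-0.116, -0.094, 0.037],
    [-0.231, -0.189, 0.074],
    [-0.347, -0.283, 0.111],
    [-0.463, -0.378, 0.149],
    [-0.579, -0.472, 0.186],
  ],
  dr=[
    [-0.019, -0.049, -0.027],
    [-0.037, -0.099, -0.053],
    [-0.056, -0.148, -0.08],
    [-0.075, -0.198, -0.106],
    [-0.094, -0.247, -0.133],
  ],
  gripper=[1, 1, 1, 1, 1],
)

```text
t: 0.93
tcp_pos: [0.3595, 0.4422, 0.2727]
ee_rot: [[-0.781, -0.107, 0.615], [-0.023, 0.989, 0.143], [-0.624, 0.098, -0.775]]
wrist_force: [0.7, 0.0, 0.4]
width: 0.0856
finger_force: 0.0
```

```bash
python3 - <<'E'
from h import *
p,R,s=cur();print(p,J(p),R,s["qpos"],s["t"],s["wrist_force"])
R1=rot(np.radians(20));p1=W(.0203,-.001,.2545)
print(np.linalg.norm(p1-p),np.degrees(Ro.from_matrix(R.T@R1).magnitude()))
rows(p,R,lin(p,R,p1,R1))
E
```

```text
[0.3595 0.4422 0.2727] [-0.0601  0.1881  0.2727] [[-0.7811 -0.1067  0.6152]
 [-0.0226  0.9895  0.1429]
 [-0.624   0.0977 -0.7753]] [-1.5597  0.5797  0.4387  2.2008  1.5366  0.3279 -1.0573] 0.9333 [0.6617 0.0224 0.4225]
0.20628999310466095 36.60625790547322
T [[-0.108, -0.151, 0.091], [-0.215, -0.301, 0.182], [-0.323, -0.452, 0.273], [-0.43, -0.603, 0.364], [-0.538, -0.753, 0.455]]
D [[-0.03, -0.066, -0.037], [-0.059, -0.133, -0.073], [-0.089, -0.199, -0.11], [-0.119, -0.265, -0.146], [-0.149, -0.331, -0.183]]
```

Emit:
carry_out(
  translation=[
    [-0.108, -0.151, 0.091],
    [-0.215, -0.301, 0.182],
    [-0.323, -0.452, 0.273],
    [-0.43, -0.603, 0.364],
    [-0.538, -0.753, 0.455],
  ],
  dr=[
    [-0.03, -0.066, -0.037],
    [-0.059, -0.133, -0.073],
    [-0.089, -0.199, -0.11],
    [-0.119, -0.265, -0.146],
    [-0.149, -0.331, -0.183],
  ],
  gripper=[1, 1, 1, 1, 1],
)

```text
t: 1.35
tcp_pos: [0.4566, 0.3575, 0.2642]
ee_rot: [[-0.56, -0.249, 0.79], [-0.119, 0.968, 0.221], [-0.82, 0.029, -0.571]]
wrist_force: [2.5, -1.0, 1.0]
width: 0.0854
finger_force: 0.0
```

```bash
python3 - <<'E'
from h import *
p,R,s=cur();print(p,J(p),R,s["qpos"],s["t"],s["wrist_force"],s["joint_vel"])
R1=rot(np.radians(20));p1=W(.0203,-.001,.2545)
print(np.linalg.norm(p1-p),np.degrees(Ro.from_matrix(R.T@R1).magnitude()))
rows(p,R,lin(p,R,p1,R1))
E
```

```text
[0.4566 0.3575 0.2642] [-0.0109  0.069   0.2642] [[-0.5596 -0.2494  0.7903]
 [-0.1192  0.968   0.221 ]
 [-0.8201  0.0294 -0.5715]] [-1.189   0.6855  0.1917  2.4711  2.4457  0.8861 -1.7244] 1.35 [ 2.5363 -0.9583  0.9611] [ 1.3445  0.6198 -0.587   0.8599  2.0831  2.2517 -1.1501]
0.07722676767288165 18.9928214140853
T [[-0.019, -0.062, 0.041], [-0.038, -0.125, 0.083], [-0.058, -0.187, 0.124], [-0.077, -0.249, 0.166], [-0.096, -0.311, 0.207]]
D [[-0.022, -0.033, -0.016], [-0.044, -0.065, -0.031], [-0.066, -0.098, -0.047], [-0.088, -0.13, -0.062], [-0.11, -0.163, -0.078]]
```

The frame swings towards the robot, so the tool should take the red handle from above, pointing down, and let it pivot in the pads. I'm heading over the handle now.

```bash
python3 - <<'E'
from h import *
p,R,s=cur()
R1=rot(np.radians(90));p1=W(.1156,-.001,.315)
print(p1,np.linalg.norm(p1-p),np.degrees(Ro.from_matrix(R.T@R1).magnitude()))
q=lin(p,R,p1,R1,10,10);rows(p,R,q[:5]);rows(*q[4],q[5:])
E
```

```text
[0.601 0.351 0.315] 0.1531861958904863 56.50765874925402
T [[-0.061, -0.02, 0.042], [-0.122, -0.041, 0.084], [-0.182, -0.061, 0.126], [-0.243, -0.082, 0.167], [-0.304, -0.102, 0.209]]
D [[-0.005, 0.061, -0.013], [-0.009, 0.122, -0.026], [-0.014, 0.184, -0.039], [-0.019, 0.245, -0.053], [-0.023, 0.306, -0.066]]
T [[-0.071, -0.028, 0.009], [-0.141, -0.057, 0.017], [-0.212, -0.085, 0.026], [-0.283, -0.113, 0.035], [-0.353, -0.141, 0.043]]
D [[-0.005, 0.061, -0.013], [-0.009, 0.122, -0.026], [-0.014, 0.184, -0.039], [-0.019, 0.245, -0.053], [-0.023, 0.306, -0.066]]
```

Emit:
carry_out(
  translation=[
    [-0.061, -0.02, 0.042],
    [-0.122, -0.041, 0.084],
    [-0.182, -0.061, 0.126],
    [-0.243, -0.082, 0.167],
    [-0.304, -0.102, 0.209],
  ],
  dr=[
    [-0.005, 0.061, -0.013],
    [-0.009, 0.122, -0.026],
    [-0.014, 0.184, -0.039],
    [-0.019, 0.245, -0.053],
    [-0.023, 0.306, -0.066],
  ],
  gripper=[1, 1, 1, 1, 1],
)

```text
t: 1.77
tcp_pos: [0.5206, 0.3493, 0.2819]
ee_rot: [[-0.75, -0.288, 0.596], [-0.241, 0.957, 0.16], [-0.616, -0.024, -0.787]]
wrist_force: [0.7, -0.5, 0.6]
width: 0.0855
finger_force: 0.0
```

Emit:
carry_out(
  translation=[
    [-0.071, -0.028, 0.009],
    [-0.141, -0.057, 0.017],
    [-0.212, -0.085, 0.026],
    [-0.283, -0.113, 0.035],
    [-0.353, -0.141, 0.043],
  ],
  dr=[
    [-0.005, 0.061, -0.013],
    [-0.009, 0.122, -0.026],
    [-0.014, 0.184, -0.039],
    [-0.019, 0.245, -0.053],
    [-0.023, 0.306, -0.066],
  ],
  gripper=[1, 1, 1, 1, 1],
)

```text
t: 2.18
tcp_pos: [0.5661, 0.3416, 0.2994]
ee_rot: [[-0.763, -0.277, 0.584], [-0.264, 0.958, 0.109], [-0.59, -0.071, -0.805]]
wrist_force: [0.8, -0.5, 0.3]
width: 0.0855
finger_force: 0.0
```

```bash
python3 - <<'E'
from h import *
p,R,s=cur();print(p,J(p),R,s["qpos"],s["t"],s["wrist_force"])
R1=rot(np.radians(90));p1=W(.1156,-.001,.315)
print(np.linalg.norm(p1-p),np.degrees(Ro.from_matrix(R.T@R1).magnitude()))
rows(p,R,lin(p,R,p1,R1))
a=arm.capture("top")[140:260,130:250];b=arm.capture("side")[95:215,145:265]
cv2.imwrite("pics/c1.png",np.hstack([cv2.resize(i,(400,400),interpolation=3) for i in(a,b)]))
E
```

```text
[0.5661 0.3416 0.2994] [0.0801 0.0061 0.2994] [[-0.7632 -0.277   0.5838]
 [-0.2643  0.9582  0.1091]
 [-0.5896 -0.0711 -0.8046]] [-0.8018  0.5349  0.0489  1.9851  1.3485  0.3157 -0.1409] 2.1833 [ 0.7648 -0.5307  0.3352]
0.03938913809900184 37.477606951140295
T [[-0.038, -0.002, 0.009], [-0.077, -0.003, 0.018], [-0.115, -0.005, 0.026], [-0.153, -0.007, 0.035], [-0.192, -0.009, 0.044]]
D [[-0.016, 0.079, -0.019], [-0.032, 0.159, -0.038], [-0.048, 0.238, -0.058], [-0.064, 0.318, -0.077], [-0.08, 0.397, -0.096]]
```

View pics/c1.png

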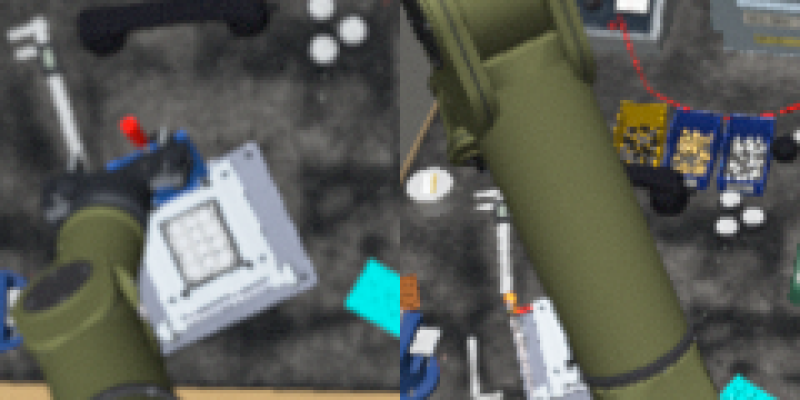

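The top crop shows the gripper over the frame with the red handle ahead of it at ≈(169,179). The side view is mostly hidden by the arm, but the orange index and red pin show at ≈(299,187). Next I'll finish the turn to pointing down.

Emit:
carry_out(
  translation=[
    [-0.038, -0.002, 0.009],
    [-0.077, -0.003, 0.018],
    [-0.115, -0.005, 0.026],
    [-0.153, -0.007, 0.035],
    [-0.192, -0.009, 0.044],
  ],
  dr=[
    [-0.016, 0.079, -0.019],
    [-0.032, 0.159, -0.038],
    [-0.048, 0.238, -0.058],
    [-0.064, 0.318, -0.077],
    [-0.08, 0.397, -0.096],
  ],
  gripper=[1, 1, 1, 1, 1],
)

```text
t: 2.7
tcp_pos: [0.5982, 0.3503, 0.313]
ee_rot: [[-0.871, -0.348, 0.348], [-0.354, 0.934, 0.048], [-0.341, -0.081, -0.936]]
wrist_force: [1.2, 0.9, -0.8]
width: 0.0853
finger_force: 0.0
```

```bash
python3 - <<'E'
from h import *
p,R,s=cur();print(p,J(p),s["qpos"],s["t"],s["wrist_force"])
R1=rot(np.radians(90));p1=W(.1156,-.001,.315)
print(np.linalg.norm(p1-p),np.degrees(Ro.from_matrix(R.T@R1).magnitude()))
rows(p,R,lin(p,R,p1,R1))
E
```

```text
[0.5982 0.3503 0.313 ] [ 0.1128 -0.0003  0.313 ] [-0.4588  0.6132 -0.381   1.608   0.6366  0.7488  0.7683] 2.7 [ 1.154   0.8904 -0.8302]
0.0035184906203994813 21.17353570261017
T [[-0.003, -0.001, -0.001], [-0.007, -0.001, -0.002], [-0.01, -0.002, -0.003], [-0.013, -0.002, -0.004], [-0.017, -0.003, -0.004]]
D [[-0.013, 0.044, -0.011], [-0.025, 0.088, -0.023], [-0.038, 0.132, -0.034], [-0.05, 0.176, -0.045], [-0.063, 0.219, -0.057]]
```

Emit:
carry_out(
  translation=[
    [-0.003, -0.001, -0.001],
    [-0.007, -0.001, -0.002],
    [-0.01, -0.002, -0.003],
    [-0.013, -0.002, -0.004],
    [-0.017, -0.003, -0.004],
  ],
  dr=[
    [-0.013, 0.044, -0.011],
    [-0.025, 0.088, -0.023],
    [-0.038, 0.132, -0.034],
    [-0.063, 0.219, -0.057],
    [-0.063, 0.219, -0.057],
  ],
  gripper=[1, 1, 1, 1, 1],
)

```text
t: 3.12
tcp_pos: [0.6064, 0.3483, 0.3139]
ee_rot: [[-0.9, -0.437, 0.004], [-0.437, 0.9, -0.002], [-0.003, -0.004, -1.0]]
wrist_force: [0.0, -0.1, -0.4]
width: 0.0856
finger_force: 0.0
```

```bash
python3 - <<'E'
from h import *
p,R,s=cur();print(p,J(p),s["qpos"],s["t"],s["wrist_force"])
R1=rot(np.radians(90));p1=W(.1156,-.001,.225)
print(np.linalg.norm(p1-p),np.degrees(Ro.from_matrix(R.T@R1).magnitude()))
rows(p,R,lin(p,R,p1,R1,8,8))
im=arm.capture("side");h=cv2.cvtColor(im,cv2.COLOR_BGR2HSV);H,S,V=cv2.split(h)
q=((H<6)|(H>174))&(S>150)&(V>90)
N,_,st,ce=cv2.connectedComponentsWithStats(q[100:230,150:260].astype(np.uint8));print(st,ce+[150,100])
print(proj("side",W(.1143,-.001,.2202)),proj("side",p))
cv2.imwrite("pics/c2.png",cv2.resize(im[100:200,140:270],(780,600),interpolation=3))
E
```

```text
[0.6064 0.3483 0.3139] [ 0.1192 -0.0058  0.3139] [-0.3464  0.7786 -0.5363  1.2161  0.3934  1.2455  1.1449] 3.1167 [ 0.0397 -0.1019 -0.3896]
0.08909987058635538 0.570817114435823
T [[0.002, 0.003, 0.056], [0.005, 0.006, 0.111], [0.007, 0.01, 0.167], [0.01, 0.013, 0.222], [0.012, 0.016, 0.278], [0.015, 0.019, 0.333], [0.017, 0.022, 0.389], [0.019, 0.026, 0.444]]
D [[-0.0, 0.0, -0.001], [-0.001, 0.0, -0.001], [-0.001, 0.001, -0.002], [-0.001, 0.001, -0.003], [-0.002, 0.001, -0.003], [-0.002, 0.001, -0.004], [-0.002, 0.002, -0.005], [-0.003, 0.002, -0.006]]
[[    0     0   110   130 14243]
 [  103    29     4     1     4]
 [  109    28     1     1     1]
 [   39    46     6    11    47]
 [   31    87     3     2     5]] [[204.5316 164.5502]
 [254.5    129.    ]
 [259.     128.    ]
 [191.9149 150.6596]
 [181.8    187.4   ]]
[192.1944 150.8233] [189.612  133.8784]
```

View pics/c2.png

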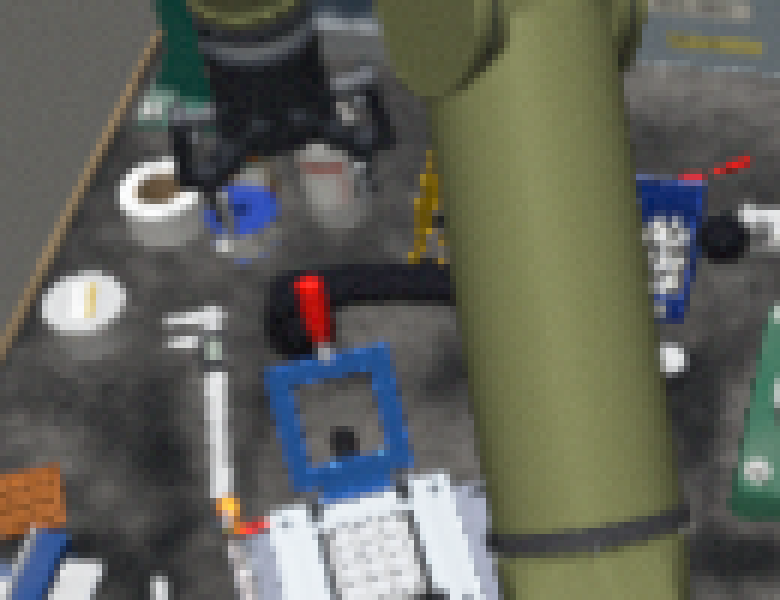

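The side view is clear: the open gripper is above, the red handle is at (192,151), the red pin is at (182,187) and the orange index is just above-left of the pin. I'll descend.

Emit:
carry_out(
  translation=[
    [0.018, 0.024, 0.05],
    [0.018, 0.024, 0.11],
    [0.018, 0.024, 0.17],
    [0.018, 0.024, 0.22],
    [0.018, 0.024, 0.22],
  ],
  dr=[
    [0, 0, 0],
    [0, 0, 0],
    [0, 0, 0],
    [0, 0, 0],
    [0, 0, 0],
  ],
  gripper=[1, 1, 1, 1, 1],
)

```text
t: 3.58
tcp_pos: [0.5971, 0.3519, 0.2686]
ee_rot: [[-0.897, -0.442, 0.003], [-0.442, 0.897, -0.002], [-0.002, -0.003, -1.0]]
wrist_force: [0.1, -1.1, -0.9]
width: 0.0857
finger_force: 0.0
```

Emit:
carry_out(
  translation=[
    [0, 0, 0.05],
    [0, 0, 0.1],
    [0, 0, 0.15],
    [0, 0, 0.2],
    [0, 0, 0.22],
  ],
  dr=[
    [0, 0, 0],
    [0, 0, 0],
    [0, 0, 0],
    [0, 0, 0],
    [0, 0, 0],
  ],
  gripper=[1, 1, 1, 1, 1],
)

```text
t: 4.0
tcp_pos: [0.598, 0.3526, 0.2256]
ee_rot: [[-0.897, -0.442, 0.004], [-0.442, 0.897, 0.001], [-0.004, -0.001, -1.0]]
wrist_force: [0.6, -0.1, 0.3]
width: 0.0856
finger_force: 0.0
```

```bash
python3 - <<'E'
from h import *
p,R,s=cur();print(p,J(p),s["wrist_force"],s["t"])
im=arm.capture("side")
cv2.imwrite("pics/c3.png",cv2.resize(im[100:200,140:270],(780,600),interpolation=3))
E
```

```text
[0.598  0.3526 0.2256] [0.1137 0.0018 0.2256] [ 0.6078 -0.0841  0.3353] 4.0
```

View pics/c3.png

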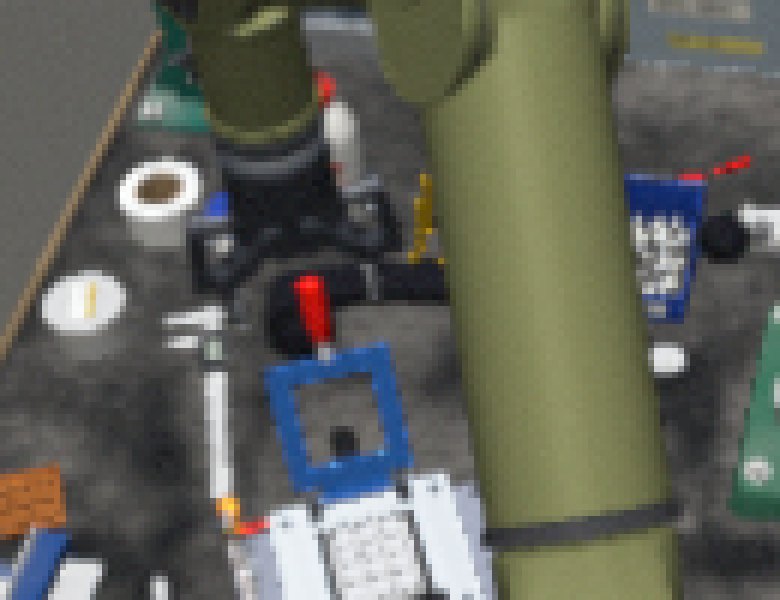

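The fingers straddle the red handle: left tip ≈(235,315), right ≈(372,290), handle ≈(313,310) in the crop. I'll close gently.

Emit:
carry_out(
  translation=[
    [0, 0, 0],
    [0, 0, 0],
    [0, 0, 0],
    [0, 0, 0],
    [0, 0, 0],
  ],
  dr=[
    [0, 0, 0],
    [0, 0, 0],
    [0, 0, 0],
    [0, 0, 0],
    [0, 0, 0],
  ],
  gripper=[0.2, -0.2, -0.5, -0.7, -0.7],
  squeeze=25,
)

```text
t: 4.47
tcp_pos: [0.599, 0.3534, 0.2284]
ee_rot: [[-0.897, -0.442, 0.007], [-0.442, 0.897, 0.003], [-0.007, -0.0, -1.0]]
wrist_force: [4.7, -8.0, 6.3]
width: 0.026
finger_force: 6.6
```

Emit:
carry_out(
  translation=[
    [0, 0, 0],
    [0, 0, 0],
    [0, 0, 0],
    [0, 0, 0],
    [0, 0, 0],
  ],
  dr=[
    [0, 0, 0],
    [0, 0, 0],
    [0, 0, 0],
    [0, 0, 0],
    [0, 0, 0],
  ],
  gripper=[-0.7, -0.8, -0.9, -1, -1],
)

```text
t: 4.88
tcp_pos: [0.6015, 0.3501, 0.2286]
ee_rot: [[-0.898, -0.439, 0.01], [-0.439, 0.898, -0.001], [-0.009, -0.006, -1.0]]
wrist_force: [2.8, -4.5, 2.5]
width: 0.0172
finger_force: 25.7
```

```bash
cat >> h.py <<'E'
def arc(H,r,th): # TCP on handle; H=(x,z) hinge in jig
    return H[0]-r*np.cos(th),H[1]+r*np.sin(th)
E
python3 - <<'E'
from h import *
p,R,s=cur();j=J(p);print(j,s["wrist_force"],s["finger_force"],s["width"],s["t"])
r=.1605;H=(.0739,.0685)
th=np.arctan2(j[2]-H[1],-(j[0]-H[0]));rr=np.hypot(j[2]-H[1],j[0]-H[0]);print(th,rr)
E
```

```text
[ 0.1156 -0.0021  0.2286] [ 2.7842 -4.525   2.5198] 25.67954652244225 0.017248617509741583 4.8833
1.8258604429615024 0.16545682699271366
```

```bash
python3 - <<'E'
from h import *
H=(.0739,.0685);r=.1655
t=1.826
for c in range(9):
    a=arc(H,r,t);out=[]
    for k in range(1,6):
        b=arc(H,r,t-.04*k);out.append([round(-(b[0]-a[0])/.2,3),0,round(-(b[1]-a[1])/.2,3)])
    print(round(t,2),"->",round(t-.2,2),out);t-=.2
E
```

```text
1.83 -> 1.63 [[np.float64(0.032), 0, np.float64(-0.008)], [np.float64(0.065), 0, np.float64(-0.014)], [np.float64(0.097), 0, np.float64(-0.019)], [np.float64(0.13), 0, np.float64(-0.023)], [np.float64(0.163), 0, np.float64(-0.026)]]
1.63 -> 1.43 [[np.float64(0.033), 0, np.float64(-0.001)], [np.float64(0.066), 0, np.float64(-0.001)], [np.float64(0.099), 0, np.float64(0.0)], [np.float64(0.132), 0, np.float64(0.003)], [np.float64(0.165), 0, np.float64(0.007)]]
1.43 -> 1.23 [[np.float64(0.033), 0, np.float64(0.005)], [np.float64(0.065), 0, np.float64(0.012)], [np.float64(0.097), 0, np.float64(0.02)], [np.float64(0.129), 0, np.float64(0.029)], [np.float64(0.16), 0, np.float64(0.04)]]
1.23 -> 1.03 [[np.float64(0.031), 0, np.float64(0.012)], [np.float64(0.061), 0, np.float64(0.025)], [np.float64(0.091), 0, np.float64(0.039)], [np.float64(0.121), 0, np.float64(0.055)], [np.float64(0.149), 0, np.float64(0.071)]]
1.03 -> 0.83 [[np.float64(0.028), 0, np.float64(0.018)], [np.float64(0.055), 0, np.float64(0.037)], [np.float64(0.082), 0, np.float64(0.056)], [np.float64(0.107), 0, np.float64(0.077)
[... 258 characters left out ...]
oat64(0.124)]]
0.63 -> 0.43 [[np.float64(0.019), 0, np.float64(0.027)], [np.float64(0.037), 0, np.float64(0.055)], [np.float64(0.053), 0, np.float64(0.084)], [np.float64(0.069), 0, np.float64(0.113)], [np.float64(0.083), 0, np.float64(0.143)]]
0.43 -> 0.23 [[np.float64(0.013), 0, np.float64(0.03)], [np.float64(0.025), 0, np.float64(0.061)], [np.float64(0.036), 0, np.float64(0.093)], [np.float64(0.045), 0, np.float64(0.124)], [np.float64(0.053), 0, np.float64(0.157)]]
0.23 -> 0.03 [[np.float64(0.007), 0, np.float64(0.032)], [np.float64(0.012), 0, np.float64(0.065)], [np.float64(0.016), 0, np.float64(0.098)], [np.float64(0.019), 0, np.float64(0.131)], [np.float64(0.021), 0, np.float64(0.164)]]
```

Emit:
carry_out(
  translation=[
    [0.032, -0.005, -0.008],
    [0.065, -0.01, -0.014],
    [0.097, -0.015, -0.019],
    [0.13, -0.015, -0.023],
    [0.163, -0.015, -0.026],
  ],
  dr=[
    [0, 0, 0],
    [0, 0, 0],
    [0, 0, 0],
    [0, 0, 0],
    [0, 0, 0],
  ],
  gripper=[-1, -1, -1, -1, -1],
)

```text
t: 5.3
tcp_pos: [0.5729, 0.3358, 0.235]
ee_rot: [[-0.898, -0.44, 0.012], [-0.44, 0.898, 0.004], [-0.013, -0.001, -1.0]]
wrist_force: [4.5, -1.1, 7.9]
width: 0.0173
finger_force: 26.2
```

```bash
cat >> h.py <<'E'
def rep():
    p,R,s=cur();j=J(p);f=s["wrist_force"]
    print("jig",j,"th",np.arctan2(j[2]-.0685,.0739-j[0]),"r",np.hypot(j[2]-.0685,j[0]-.0739),"F jig",np.array([f@C,f@L,f[2]]),"M",s["wrist_torque"],"grip",s["finger_force"],s["width"],"t",s["t"],"z",R[:,2])
E
python3 -c "
from h import *
rep()"
```

```text
jig [ 0.0837 -0.0021  0.235 ] th 1.6297202978339196 r 0.16682525230118406 F jig [ 3.5235 -3.0317  7.8861] M [-0.5242 -1.2104 -0.0088] grip 26.213154683355242 0.017337575854941393 t 5.3 z [ 0.0118  0.0045 -0.9999]
```

Emit:
carry_out(
  translation=[
    [0.033, -0.008, -0.007],
    [0.066, -0.015, -0.013],
    [0.099, -0.015, -0.018],
    [0.132, -0.015, -0.02],
    [0.165, -0.015, -0.018],
  ],
  dr=[
    [0, 0, 0],
    [0, 0, 0],
    [0, 0, 0],
    [0, 0, 0],
    [0, 0, 0],
  ],
  gripper=[-1, -1, -1, -1, -1],
  squeeze=20,
)

```text
t: 5.72
tcp_pos: [0.5407, 0.3196, 0.2357]
ee_rot: [[-0.896, -0.443, 0.004], [-0.443, 0.896, 0.004], [-0.005, 0.002, -1.0]]
wrist_force: [0.3, 2.4, -2.2]
width: 0.017
finger_force: 25.2
```

```bash
python3 -c "
from h import *
rep()"
```

```text
jig [ 0.0477 -0.0023  0.2357] th 1.415305833674833 r 0.16927887515444331 F jig [ 1.3428  2.0219 -2.2321] M [ 0.759  -0.3684  0.0382] grip 25.20221220329404 0.01703206442542514 t 5.7167 z [ 0.0039  0.0039 -1.    ]
```

```bash
cat >> h.py <<'E'
def table(H,r,t,n,step=.04):
    for c in range(n):
        a=arc(H,r,t);out=[]
        for k in range(1,6):
            b=arc(H,r,t-step*k);out.append([round(float(-(b[0]-a[0])/.2),3),0,round(float(-(b[1]-a[1])/.2),3)])
        print(round(t,3),"->",round(t-5*step,3),out);t-=5*step
E
python3 -c "
from h import *
table((.066,.0685),.167,1.465,7)"
```

```text
1.465 -> 1.265 [[0.033, 0, 0.004], [0.066, 0, 0.01], [0.099, 0, 0.017], [0.131, 0, 0.025], [0.163, 0, 0.034]]
1.265 -> 1.065 [[0.032, 0, 0.011], [0.063, 0, 0.023], [0.094, 0, 0.036], [0.124, 0, 0.05], [0.153, 0, 0.066]]
1.065 -> 0.865 [[0.029, 0, 0.017], [0.057, 0, 0.035], [0.085, 0, 0.054], [0.111, 0, 0.074], [0.137, 0, 0.095]]
0.865 -> 0.665 [[0.025, 0, 0.022], [0.049, 0, 0.045], [0.072, 0, 0.069], [0.094, 0, 0.094], [0.115, 0, 0.12]]
0.665 -> 0.465 [[0.02, 0, 0.027], [0.039, 0, 0.054], [0.057, 0, 0.082], [0.074, 0, 0.111], [0.089, 0, 0.141]]
0.465 -> 0.265 [[0.014, 0, 0.03], [0.028, 0, 0.061], [0.039, 0, 0.092], [0.05, 0, 0.124], [0.06, 0, 0.156]]
0.265 -> 0.065 [[0.008, 0, 0.032], [0.015, 0, 0.065], [0.02, 0, 0.098], [0.025, 0, 0.131], [0.027, 0, 0.164]]
```

Emit:
carry_out(
  translation=[
    [0.033, 0.005, 0.004],
    [0.066, 0.005, 0.01],
    [0.099, 0.005, 0.017],
    [0.131, 0.005, 0.025],
    [0.163, 0.005, 0.034],
  ],
  dr=[
    [0, 0, 0],
    [0, 0, 0],
    [0, 0, 0],
    [0, 0, 0],
    [0, 0, 0],
  ],
  gripper=[-1, -1, -1, -1, -1],
)

```text
t: 6.13
tcp_pos: [0.5122, 0.3056, 0.2295]
ee_rot: [[-0.897, -0.442, 0.006], [-0.442, 0.897, 0.004], [-0.007, 0.001, -1.0]]
wrist_force: [0.2, 0.9, 2.8]
width: 0.0174
finger_force: 25.9
```

```bash
python3 -c "
from h import *
rep()"
```

```text
jig [ 0.0159 -0.0022  0.2295] th 1.224992076876239 r 0.17113600280380667 F jig [0.5974 0.7535 2.7926] M [ 0.4181 -0.2977 -0.0086] grip 25.949904676526785 0.017351200123127953 t 6.1333 z [ 0.0061  0.0037 -1.    ]
```

Emit:
carry_out(
  translation=[
    [0.032, 0, 0.007],
    [0.063, 0, 0.015],
    [0.094, 0, 0.026],
    [0.124, 0, 0.04],
    [0.153, 0, 0.056],
  ],
  dr=[
    [0, 0, 0],
    [0, 0, 0],
    [0, 0, 0],
    [0, 0, 0],
    [0, 0, 0],
  ],
  gripper=[-1, -1, -1, -1, -1],
)

```text
t: 6.55
tcp_pos: [0.4846, 0.2919, 0.2176]
ee_rot: [[-0.897, -0.442, 0.005], [-0.442, 0.897, 0.003], [-0.006, 0.0, -1.0]]
wrist_force: [-0.4, 3.0, 0.6]
width: 0.0167
finger_force: 25.5
```

```bash
python3 -c "
from h import *
rep()"
```

```text
jig [-0.0149 -0.0021  0.2176] th 1.033441346836354 r 0.17354897603168515 F jig [1.0051 2.8681 0.5748] M [ 0.652  -0.3174  0.0058] grip 25.534360860474408 0.0167108229713214 t 6.55 z [ 0.0052  0.0031 -1.    ]
```

```bash
python3 -c "
from h import *
table((.062,.0685),.168,1.095,6)"
```

```text
1.095 -> 0.895 [[0.03, 0, 0.016], [0.058, 0, 0.033], [0.087, 0, 0.051], [0.114, 0, 0.071], [0.141, 0, 0.091]]
0.895 -> 0.695 [[0.026, 0, 0.022], [0.051, 0, 0.044], [0.075, 0, 0.068], [0.098, 0, 0.092], [0.12, 0, 0.117]]
0.695 -> 0.495 [[0.021, 0, 0.026], [0.041, 0, 0.053], [0.06, 0, 0.081], [0.077, 0, 0.11], [0.094, 0, 0.139]]
0.495 -> 0.295 [[0.015, 0, 0.03], [0.03, 0, 0.06], [0.042, 0, 0.091], [0.054, 0, 0.123], [0.065, 0, 0.155]]
0.295 -> 0.095 [[0.009, 0, 0.032], [0.017, 0, 0.065], [0.023, 0, 0.098], [0.029, 0, 0.131], [0.032, 0, 0.165]]
0.095 -> -0.105 [[0.003, 0, 0.034], [0.004, 0, 0.067], [0.004, 0, 0.101], [0.002, 0, 0.134], [-0.001, 0, 0.168]]
```

Emit:
carry_out(
  translation=[
    [0.03, 0.005, 0.016],
    [0.058, 0.01, 0.033],
    [0.087, 0.01, 0.051],
    [0.114, 0.01, 0.071],
    [0.141, 0.01, 0.091],
  ],
  dr=[
    [0, 0, 0],
    [0, 0, 0],
    [0, 0, 0],
    [0, 0, 0],
    [0, 0, 0],
  ],
  gripper=[-1, -1, -1, -1, -1],
)

```text
t: 6.97
tcp_pos: [0.459, 0.2796, 0.1989]
ee_rot: [[-0.898, -0.441, 0.005], [-0.441, 0.898, 0.0], [-0.005, -0.002, -1.0]]
wrist_force: [2.6, -2.8, 0.5]
width: 0.0171
finger_force: 24.7
```

Emit:
carry_out(
  translation=[
    [0.026, 0, 0.022],
    [0.051, 0, 0.044],
    [0.075, 0, 0.068],
    [0.098, 0, 0.092],
    [0.12, 0, 0.117],
  ],
  dr=[
    [0, 0, 0],
    [0, 0, 0],
    [0, 0, 0],
    [0, 0, 0],
    [0, 0, 0],
  ],
  gripper=[-1, -1, -1, -1, -1],
)

```text
t: 7.38
tcp_pos: [0.4376, 0.269, 0.1751]
ee_rot: [[-0.898, -0.441, 0.005], [-0.441, 0.898, 0.0], [-0.005, -0.002, -1.0]]
wrist_force: [3.6, -5.0, 0.7]
width: 0.0172
finger_force: 23.5
```

```bash
python3 -c "
from h import *
rep()"
```

```text
jig [-0.0672 -0.0018  0.1751] th 0.6470220025163986 r 0.17688412023193908 F jig [ 0.9965 -6.0554  0.7436] M [-0.8594 -0.871  -0.0226] grip 23.488094334024936 0.01717813084456751 t 7.3833 z [ 0.005   0.0002 -1.    ]
```

Emit:
carry_out(
  translation=[
    [0.021, -0.01, 0.026],
    [0.041, -0.02, 0.053],
    [0.06, -0.02, 0.081],
    [0.077, -0.02, 0.11],
    [0.094, -0.02, 0.139],
  ],
  dr=[
    [0, 0, 0],
    [0, 0, 0],
    [0, 0, 0],
    [0, 0, 0],
    [0, 0, 0],
  ],
  gripper=[-1, -1, -1, -1, -1],
)

```text
t: 7.8
tcp_pos: [0.4215, 0.2606, 0.1475]
ee_rot: [[-0.896, -0.444, 0.004], [-0.444, 0.896, 0.006], [-0.006, 0.003, -1.0]]
wrist_force: [-3.5, 4.6, 1.7]
width: 0.0171
finger_force: 22.8
```

Emit:
carry_out(
  translation=[
    [0.015, 0, 0.03],
    [0.03, 0, 0.06],
    [0.042, 0, 0.091],
    [0.054, 0, 0.123],
    [0.065, 0, 0.155],
  ],
  dr=[
    [0, 0, 0],
    [0, 0, 0],
    [0, 0, 0],
    [0, 0, 0],
    [0, 0, 0],
  ],
  gripper=[-1, -1, -1, -1, -1],
)

```text
t: 8.22
tcp_pos: [0.4103, 0.2551, 0.1163]
ee_rot: [[-0.896, -0.444, 0.005], [-0.444, 0.896, 0.006], [-0.007, 0.003, -1.0]]
wrist_force: [-2.6, 3.4, 1.1]
width: 0.0171
finger_force: 22.4
```

```bash
python3 -c "
from h import *
rep();print(arm.get_state()['qpos'])
p,R,s=cur();j=J(p);table((.062,.0685),.168,np.arctan2(j[2]-.0685,.062-j[0]),3,.02)"
```

```text
jig [-0.0978 -0.0021  0.1163] th 0.2714906848770346 r 0.17827807325420966 F jig [-0.8153  4.2497  1.0597] M [ 0.9523  0.414  -0.0029] grip 22.392127556959167 0.01710905447846696 t 8.2167 z [ 0.0048  0.0058 -1.    ]
[-0.4476  0.756  -0.3284  2.1016  0.6456  0.3741  0.7302]
0.291 -> 0.191 [[0.005, 0, 0.016], [0.009, 0, 0.032], [0.013, 0, 0.049], [0.017, 0, 0.065], [0.02, 0, 0.082]]
0.191 -> 0.091 [[0.003, 0, 0.017], [0.006, 0, 0.033], [0.008, 0, 0.05], [0.01, 0, 0.066], [0.012, 0, 0.083]]
0.091 -> -0.009 [[0.001, 0, 0.017], [0.002, 0, 0.034], [0.003, 0, 0.05], [0.003, 0, 0.067], [0.003, 0, 0.084]]
```

Emit:
carry_out(
  translation=[
    [0.005, 0.005, 0.016],
    [0.009, 0.01, 0.032],
    [0.013, 0.01, 0.049],
    [0.017, 0.01, 0.065],
    [0.02, 0.01, 0.082],
  ],
  dr=[
    [0, 0, 0],
    [0, 0, 0],
    [0, 0, 0],
    [0, 0, 0],
    [0, 0, 0],
  ],
  gripper=[-1, -1, -1, -1, -1],
)

```text
t: 8.63
tcp_pos: [0.4068, 0.2535, 0.1002]
ee_rot: [[-0.897, -0.442, 0.005], [-0.442, 0.897, 0.003], [-0.006, 0.0, -1.0]]
wrist_force: [-2.1, 2.5, 0.9]
width: 0.0172
finger_force: 22.2
```

Emit:
carry_out(
  translation=[
    [0.003, 0, 0.017],
    [0.006, 0, 0.033],
    [0.008, 0, 0.05],
    [0.01, 0, 0.066],
    [0.012, 0, 0.083],
  ],
  dr=[
    [0, 0, 0],
    [0, 0, 0],
    [0, 0, 0],
    [0, 0, 0],
    [0, 0, 0],
  ],
  gripper=[-1, -1, -1, -1, -1],
)

```text
t: 9.05
tcp_pos: [0.4049, 0.2525, 0.0835]
ee_rot: [[-0.897, -0.442, 0.005], [-0.442, 0.897, 0.003], [-0.006, 0.0, -1.0]]
wrist_force: [-2.9, 2.7, 0.6]
width: 0.0166
finger_force: 22.2
```

```bash
python3 -c "
from h import *
rep()"
```

```text
jig [-0.1039 -0.002   0.0835] th 0.08425052162872317 r 0.1783947091479964 F jig [-1.3971  3.6845  0.6297] M [ 0.4544  0.4894 -0.0147] grip 22.159774240572006 0.01662380346057283 t 9.05 z [ 0.0055  0.0031 -1.    ]
```

Emit:
carry_out(
  translation=[
    [0.001, 0, 0.013],
    [0.001, 0, 0.025],
    [0.001, 0, 0.038],
    [0.001, 0, 0.05],
    [0.001, 0, 0.06],
  ],
  dr=[
    [0, 0, 0],
    [0, 0, 0],
    [0, 0, 0],
    [0, 0, 0],
    [0, 0, 0],
  ],
  gripper=[-1, -1, -1, -1, -1],
)

```text
t: 9.47
tcp_pos: [0.4045, 0.2523, 0.0715]
ee_rot: [[-0.897, -0.442, 0.005], [-0.442, 0.897, 0.003], [-0.006, 0.0, -1.0]]
wrist_force: [-5.4, 1.3, 1.0]
width: 0.0172
finger_force: 22.2
```

Emit:
carry_out(
  translation=[
    [0, 0, 0.006],
    [0, 0, 0.012],
    [0, 0, 0.018],
    [0, 0, 0.024],
    [0, 0, 0.03],
  ],
  dr=[
    [0, 0, 0],
    [0, 0, 0],
    [0, 0, 0],
    [0, 0, 0],
    [0, 0, 0],
  ],
  gripper=[-1, -1, -1, -1, -1],
)

```text
t: 9.88
tcp_pos: [0.4047, 0.2524, 0.068]
ee_rot: [[-0.897, -0.442, 0.007], [-0.442, 0.897, 0.003], [-0.008, -0.0, -1.0]]
wrist_force: [-8.3, -0.5, 36.0]
width: 0.0167
finger_force: 25.5
```

```bash
python3 -c "
from h import *
rep()"
```

```text
jig [-0.1041 -0.002   0.068 ] th -0.0030357446948362137 r 0.17797001683668934 F jig [-7.649   3.185  35.9712] M [-0.0993  1.7858  0.0287] grip 25.509279866237193 0.016664899647896123 t 9.8833 z [ 0.0075  0.0033 -1.    ]
```

The frame is on its stop: z = 68 mm and the force is rising. I'll relieve the push and then release.

Emit:
carry_out(
  translation=[
    [0, 0, -0.006],
    [0, 0, -0.012],
    [0, 0, -0.012],
    [0, 0, -0.012],
    [0, 0, -0.012],
  ],
  dr=[
    [0, 0, 0],
    [0, 0, 0],
    [0, 0, 0],
    [0, 0, 0],
    [0, 0, 0],
  ],
  gripper=[-1, -1, -1, -1, -1],
)

```text
t: 10.3
tcp_pos: [0.4047, 0.2524, 0.0687]
ee_rot: [[-0.897, -0.442, 0.006], [-0.442, 0.897, 0.003], [-0.007, 0.0, -1.0]]
wrist_force: [-4.5, 1.3, 9.0]
width: 0.0167
finger_force: 23.3
```

```bash
python3 -c "
from h import *
rep()"
```

```text
jig [-0.104  -0.0021  0.0687] th 0.0010570183237168895 r 0.17794810836387215 F jig [-3.4366  3.1571  8.9738] M [0.3634 0.9978 0.0423] grip 23.304336250294 0.016741848193127212 t 10.3 z [ 0.0058  0.003  -1.    ]
```

Emit:
carry_out(
  translation=[
    [0, 0, 0],
    [0, 0, 0],
    [0, 0, 0],
    [0, 0, 0],
    [0, 0, 0],
  ],
  dr=[
    [0, 0, 0],
    [0, 0, 0],
    [0, 0, 0],
    [0, 0, 0],
    [0, 0, 0],
  ],
  gripper=[-0.5, -0.2, 0.1, 0.1, 0.1],
)

```text
t: 10.72
tcp_pos: [0.4055, 0.2522, 0.0682]
ee_rot: [[-0.897, -0.441, 0.006], [-0.441, 0.897, 0.003], [-0.007, -0.0, -1.0]]
wrist_force: [-0.8, -1.1, 0.2]
width: 0.0474
finger_force: 0.0
```

Emit:
carry_out(
  translation=[
    [0, 0, -0.05],
    [0, 0, -0.15],
    [0, 0, -0.3],
    [0, 0, -0.45],
    [0, 0, -0.6],
  ],
  dr=[
    [0, 0, 0],
    [0, 0, 0],
    [0, 0, 0],
    [0, 0, 0],
    [0, 0, 0],
  ],
  gripper=[0.1, 0.1, 0.1, 0.1, 0.1],
)

```text
t: 11.13
tcp_pos: [0.404, 0.2516, 0.1893]
ee_rot: [[-0.897, -0.442, 0.005], [-0.442, 0.897, 0.002], [-0.005, -0.0, -1.0]]
wrist_force: [1.7, 0.8, -1.2]
width: 0.047
finger_force: 0.0
```

```bash
python3 - <<'E'
from h import *
rep()
p,R,s=cur();print(s["qpos"])
a=arm.capture("top");b=arm.capture("side")
cv2.imwrite("pics/t4.png",a);cv2.imwrite("pics/s4.png",b)
cv2.imwrite("pics/c4.png",np.hstack([cv2.resize(a[150:260,140:250],(400,400),interpolation=3),cv2.resize(b[130:230,155:255],(400,400),interpolation=3)]))
R1=rot(np.radians(90));p1=W(.118,-.002,.19)
print(np.linalg.norm(p1-p));q=lin(p,R,p1,R1,10,10);rows(p,R,q[:5]);rows(*q[4],q[5:])
print(proj("top",W(.118,-.002,.045)),proj("side",W(.118,-.002,.045)))
E
```

```text
jig [-0.1051 -0.0025  0.1893] th 0.5939421220768699 r 0.2159387859515388 F jig [ 1.9027 -0.0021 -1.1794] M [ 0.0141 -0.049  -0.0179] grip 0.0 0.046973223921218665 t 11.1333 z [ 0.0047  0.0022 -1.    ]
[-0.3541  0.6302 -0.4741  2.0632  0.5322  0.5624  0.8204]
0.22305879019161323
T [[-0.112, 0.001, 0.0], [-0.223, 0.001, 0.001], [-0.335, 0.002, 0.001], [-0.446, 0.002, 0.001], [-0.558, 0.003, 0.001]]
D [[-0.0, 0.0, -0.0], [-0.0, 0.001, -0.0], [-0.0, 0.001, -0.001], [-0.0, 0.001, -0.001], [-0.0, 0.002, -0.001]]
T [[-0.112, 0.0, -0.0], [-0.223, 0.001, -0.0], [-0.335, 0.001, -0.0], [-0.446, 0.002, -0.0], [-0.558, 0.002, -0.0]]
D [[-0.0, 0.0, -0.0], [-0.0, 0.001, -0.0], [-0.0, 0.001, -0.001], [-0.0, 0.001, -0.001], [-0.0, 0.002, -0.001]]
[178.3125 185.9702] [198.0825 176.2326]
```

View pics/c4.png

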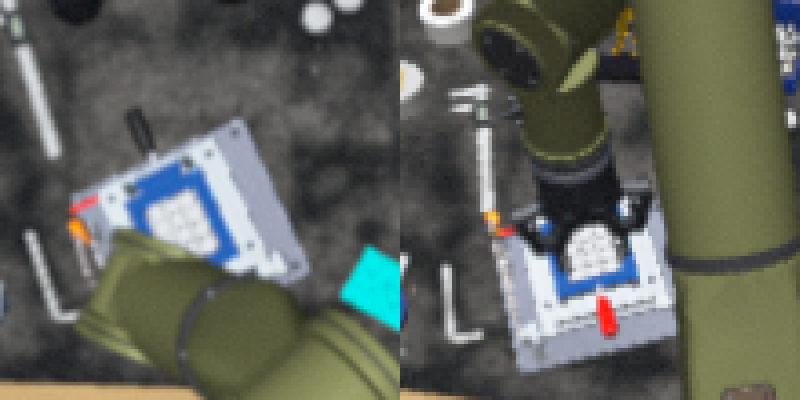

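The frame is shut over the keypad. The black handle in the top view is at ≈(179,186), against (178.3,186) predicted. The orange index and the pin are visible in both views.

```bash
python3 - <<'E'
from h import *
def blob(f,box,lo,hi,sm=120):
    im=cv2.imread(f);x0,y0,x1,y1=box;h=cv2.cvtColor(im[y0:y1,x0:x1],cv2.COLOR_BGR2HSV).astype(int);H,S,V=h[...,0],h[...,1],h[...,2]
    q=((H>=lo)&(H<=hi) if lo<=hi else (H>=lo)|(H<=hi))&(S>sm)&(V>90)
    w=q*S; yy,xx=np.mgrid[y0:y1,x0:x1];return np.array([(xx*w).sum(),(yy*w).sum()])/w.sum(),q.sum()
ot,n1=blob("pics/t4.png",(152,200,170,222),8,25);os,n2=blob("pics/s4.png",(170,178,186,200),8,25)
rt,n3=blob("pics/t4.png",(152,200,172,212),172,6);rs,n4=blob("pics/s4.png",(174,182,190,194),172,6)
print(ot,os,rt,rs,n1,n2,n3,n4)
A=np.array([-.078,.045])
for n,a,b in(("idx",os,ot),("pin",rs,rt)):
    P,e=tri(a,b);j=J(P);d=j[[0,2]]-A;print(n,j,e,"ang",np.arctan2(d[1],d[0]),"r",np.hypot(*d))
print("black",J(onz("top",179.1,186.1,.047)))
E
```

```text
[160.8568 212.4847] [178.0753 184.7932] [161.7503 206.2032] [181.4352 187.5242] 26 15 12 6
idx [0.0371 0.0921 0.1144] 0.001126895304732373 ang 0.5428381654031 r 0.134405881805119
pin [0.0693 0.0862 0.0533] 0.0051484358115869355 ang 0.05660137396782933 r 0.14749994243238007
black [ 0.1157 -0.0048  0.047 ]
```

Emit:
carry_out(
  translation=[
    [-0.112, 0, 0],
    [-0.223, 0, 0],
    [-0.335, 0, 0],
    [-0.446, 0, 0],
    [-0.558, 0, 0],
  ],
  dr=[
    [0, 0, 0],
    [0, 0, 0],
    [0, 0, 0],
    [0, 0, 0],
    [0, 0, 0],
  ],
  gripper=[0.4, 0.4, 0.4, 0.4, 0.4],
)

```text
t: 11.65
tcp_pos: [0.5051, 0.3011, 0.1879]
ee_rot: [[-0.897, -0.442, 0.005], [-0.442, 0.897, 0.001], [-0.005, -0.001, -1.0]]
wrist_force: [0.5, -0.1, -0.3]
width: 0.0601
finger_force: 0.0
```

Emit:
carry_out(
  translation=[
    [-0.112, 0, 0],
    [-0.223, 0, 0],
    [-0.335, 0, 0],
    [-0.446, 0, 0],
    [-0.558, 0, 0],
  ],
  dr=[
    [0, 0, 0],
    [0, 0, 0],
    [0, 0, 0],
    [0, 0, 0],
    [0, 0, 0],
  ],
  gripper=[0.4, 0.4, 0.4, 0.4, 0.4],
)

```text
t: 12.07
tcp_pos: [0.6052, 0.3504, 0.1881]
ee_rot: [[-0.897, -0.442, 0.005], [-0.442, 0.897, 0.001], [-0.005, -0.001, -1.0]]
wrist_force: [0.0, 0.5, -0.7]
width: 0.06
finger_force: 0.0
```

Emit:
carry_out(
  translation=[
    [0, 0, 0.1],
    [0, 0, 0.2],
    [0, 0, 0.3],
    [0, 0, 0.4],
    [0, 0, 0.45],
  ],
  dr=[
    [0, 0, 0],
    [0, 0, 0],
    [0, 0, 0],
    [0, 0, 0],
    [0, 0, 0],
  ],
  gripper=[0.4, 0.4, 0.4, 0.4, 0.4],
)

```text
t: 12.48
tcp_pos: [0.6034, 0.3493, 0.0955]
ee_rot: [[-0.897, -0.442, 0.002], [-0.442, 0.897, -0.001], [-0.001, -0.002, -1.0]]
wrist_force: [-0.5, -0.4, -0.4]
width: 0.0597
finger_force: 0.0
```

Emit:
carry_out(
  translation=[
    [0, 0, 0.05],
    [0, 0, 0.1],
    [0, 0, 0.15],
    [0, 0, 0.2],
    [0, 0, 0.25],
  ],
  dr=[
    [0, 0, 0],
    [0, 0, 0],
    [0, 0, 0],
    [0, 0, 0],
    [0, 0, 0],
  ],
  gripper=[0.4, 0.4, 0.4, 0.4, 0.4],
)

```text
t: 12.9
tcp_pos: [0.6055, 0.3514, 0.0492]
ee_rot: [[-0.897, -0.442, 0.006], [-0.442, 0.897, 0.004], [-0.007, 0.0, -1.0]]
wrist_force: [1.0, -0.2, -0.2]
width: 0.0593
finger_force: 0.0
```

```bash
python3 -c "
from h import *
rep()"
```

```text
jig [ 0.1198 -0.0027  0.0492] th -2.7447872786948104 r 0.04981467515645884 F jig [ 0.7965 -0.6533 -0.2134] M [-0.0471 -0.0128 -0.0164] grip 0.0 0.059292815924221795 t 12.9 z [ 0.0064  0.0035 -1.    ]
```

Emit:
carry_out(
  translation=[
    [0, 0, 0.01],
    [0, 0, 0.015],
    [0, 0, 0.015],
    [0, 0, 0.015],
    [0, 0, 0.015],
  ],
  dr=[
    [0, 0, 0],
    [0, 0, 0],
    [0, 0, 0],
    [0, 0, 0],
    [0, 0, 0],
  ],
  gripper=[0.2, 0, -0.2, -0.4, -0.5],
  squeeze=40,
)

```text
t: 13.32
tcp_pos: [0.6057, 0.3515, 0.0474]
ee_rot: [[-0.897, -0.442, 0.007], [-0.442, 0.897, 0.004], [-0.008, 0.0, -1.0]]
wrist_force: [0.6, -0.3, 0.1]
width: 0.0213
finger_force: 0.0
```

Emit:
carry_out(
  translation=[
    [0, 0, 0],
    [0, 0, 0],
    [0, 0, 0],
    [0, 0, 0],
    [0, 0, 0],
  ],
  dr=[
    [0, 0, 0],
    [0, 0, 0],
    [0, 0, 0],
    [0, 0, 0],
    [0, 0, 0],
  ],
  gripper=[-0.6, -0.7, -0.8, -1, -1],
)

```text
t: 13.73
tcp_pos: [0.6055, 0.3518, 0.0475]
ee_rot: [[-0.897, -0.442, 0.007], [-0.442, 0.897, 0.004], [-0.008, 0.001, -1.0]]
wrist_force: [-1.4, -1.1, 6.3]
width: 0.0188
finger_force: 39.4
```

```bash
cat >> h.py <<'E'
A=np.array([-.078,.045])
def lift(t0,t1,rows_=5): # plate arc rows in tool axes at tilt t0 (tool down at tilt 0)
    p,R,s=cur();j=J(p);v=j[[0,2]]-A;T=[];D=[]
    for k in range(1,rows_+1):
        d=(t1-t0)*k/rows_;c,s_=np.cos(d),np.sin(d)
        w=np.array([c*v[0]-s_*v[1],s_*v[0]+c*v[1]])-v
        dw=w[0]*C+w[1]*Z; T.append([round(float(x),3) for x in R.T@dw/.2])
        D.append([round(float(x),3) for x in R.T@(-L*d)/(np.pi/2)])
    print("phi",np.arctan2(v[1],v[0]),"r",np.hypot(*v));print(T);print(D)
E
python3 -c "
from h import *
rep();lift(0,.15)"
```

```text
jig [ 0.12   -0.0023  0.0475] th -2.7143115308579304 r 0.050672379318492146 F jig [-1.7176 -0.3676  6.2746] M [ 0.0217  0.2188 -0.0249] grip 39.42567765712738 0.0188457826980382 t 13.7333 z [ 0.0065  0.0041 -1.    ]
phi 0.01263196084542612 r 0.1980325195192988
[[0.001, 0.0, -0.03], [0.002, 0.0, -0.059], [0.004, 0.0, -0.089], [0.008, 0.0, -0.118], [0.012, 0.0, -0.148]]
[[-0.0, -0.019, -0.0], [-0.0, -0.038, -0.0], [-0.0, -0.057, -0.0], [-0.0, -0.076, -0.0], [-0.0, -0.095, -0.0]]
```

Emit:
carry_out(
  translation=[
    [0.001, 0, -0.03],
    [0.002, 0, -0.059],
    [0.004, 0, -0.089],
    [0.008, 0, -0.118],
    [0.012, 0, -0.148],
  ],
  dr=[
    [0, -0.019, 0],
    [0, -0.038, 0],
    [0, -0.057, 0],
    [0, -0.076, 0],
    [0, -0.095, 0],
  ],
  gripper=[-1, -1, -1, -1, -1],
)

```text
t: 14.15
tcp_pos: [0.6033, 0.3507, 0.0762]
ee_rot: [[-0.886, -0.442, 0.141], [-0.436, 0.897, 0.071], [-0.158, 0.002, -0.987]]
wrist_force: [3.0, 1.7, -3.1]
width: 0.0186
finger_force: 39.6
```

```bash
python3 -c "
from h import *
rep();lift(.15,.3)"
```

```text
jig [ 0.1176 -0.0023  0.0762] th 2.9678300677040332 r 0.04431953475314595 F jig [ 3.4976  0.2152 -3.1382] M [ 0.2703 -0.2386  0.0514] grip 39.56999123096466 0.018637119127076492 t 14.15 z [ 0.1407  0.0711 -0.9875]
phi 0.15802715146430754 r 0.19801952512417498
[[0.0, 0.0, -0.03], [0.002, 0.0, -0.059], [0.004, 0.0, -0.089], [0.007, 0.0, -0.119], [0.011, 0.0, -0.148]]
[[-0.0, -0.019, -0.0], [-0.0, -0.038, -0.0], [-0.0, -0.057, -0.0], [-0.0, -0.076, -0.0], [-0.0, -0.095, -0.0]]
```

Emit:
carry_out(
  translation=[
    [0.001, 0, -0.03],
    [0.002, 0, -0.059],
    [0.004, 0, -0.089],
    [0.007, 0, -0.119],
    [0.011, 0, -0.148],
  ],
  dr=[
    [0, -0.019, 0],
    [0, -0.038, 0],
    [0, -0.057, 0],
    [0, -0.076, 0],
    [0, -0.095, 0],
  ],
  gripper=[-1, -1, -1, -1, -1],
)

```text
t: 14.57
tcp_pos: [0.5971, 0.3476, 0.1053]
ee_rot: [[-0.855, -0.442, 0.27], [-0.421, 0.897, 0.135], [-0.302, 0.002, -0.953]]
wrist_force: [2.3, 1.1, -2.9]
width: 0.0186
finger_force: 39.6
```

Emit:
carry_out(
  translation=[
    [0.001, 0, -0.03],
    [0.002, 0, -0.059],
    [0.004, 0, -0.089],
    [0.007, 0, -0.119],
    [0.011, 0, -0.148],
  ],
  dr=[
    [0, -0.019, 0],
    [0, -0.038, 0],
    [0, -0.057, 0],
    [0, -0.076, 0],
    [0, -0.095, 0],
  ],
  gripper=[-1, -1, -1, -1, -1],
)

```text
t: 14.98
tcp_pos: [0.5899, 0.344, 0.1256]
ee_rot: [[-0.824, -0.443, 0.352], [-0.408, 0.897, 0.171], [-0.392, -0.003, -0.92]]
wrist_force: [17.6, 12.0, 4.9]
width: 0.0185
finger_force: 40.2
```

```bash
python3 - <<'E'
from h import *
rep();lift(.45,.52);print(arm.get_state()["qpos"])
a=arm.capture("top");b=arm.capture("side")
cv2.imwrite("pics/t5.png",a);cv2.imwrite("pics/s5.png",b)
cv2.imwrite("pics/c5.png",np.hstack([cv2.resize(a[190:240,140:190],(400,400),interpolation=3),cv2.resize(b[165:215,160:210],(400,400),interpolation=3)]))
E
```

```text
jig [ 0.1025 -0.0023  0.1256] th 2.035205111902121 r 0.06388984686395179 F jig [21.0939  2.89    4.8995] M [ 2.364  -3.4186  0.2329] grip 40.199290215969086 0.01854049680540582 t 14.9833 z [ 0.3525  0.1711 -0.92  ]
phi 0.4200443712288349 r 0.19770196123900943
[[0.0, -0.0, -0.014], [0.001, -0.0, -0.028], [0.002, -0.0, -0.041], [0.003, -0.0, -0.055], [0.004, -0.0, -0.069]]
[[-0.0, -0.009, 0.0], [-0.0, -0.018, 0.0], [-0.0, -0.027, 0.0], [-0.0, -0.036, 0.0], [-0.0, -0.045, 0.0]]
[-0.6135  0.8264 -0.0223  1.8853  1.2021  0.0901  0.2209]
```

View pics/c5.png

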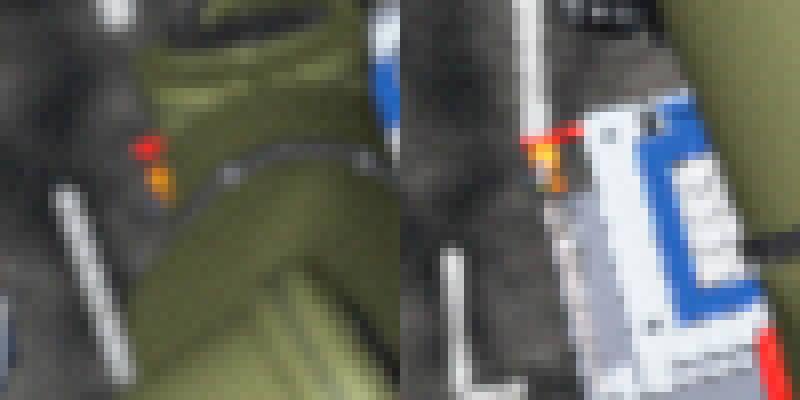

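The crop shows the pin (top ≈(158.5,208.5)) still a little below the orange index (≈(160,213)). The arm's joint 6 is near its lower limit, so I'll pitch the tool back and let the handle pivot in the pads.

Emit:
carry_out(
  translation=[
    [0, 0, 0],
    [0, 0, 0],
    [0, 0, 0],
    [0, 0, 0],
    [0, 0, 0],
  ],
  dr=[
    [0, 0.025, 0],
    [0, 0.05, 0],
    [0, 0.075, 0],
    [0, 0.1, 0],
    [0, 0.12, 0],
  ],
  gripper=[-1, -1, -1, -1, -1],
)

```text
t: 15.5
tcp_pos: [0.5892, 0.3437, 0.1247]
ee_rot: [[-0.878, -0.441, 0.188], [-0.431, 0.898, 0.094], [-0.21, 0.001, -0.978]]
wrist_force: [8.8, 6.9, -0.4]
width: 0.0186
finger_force: 41.0
```

```bash
python3 - <<'E'
from h import *
rep();lift(.45,.52);print(arm.get_state()["qpos"])
E
```

```text
jig [ 0.1018 -0.0023  0.1247] th 2.0317195551759535 r 0.06277312953867814 F jig [10.9474  2.2644 -0.44  ] M [ 1.4857 -1.9517  0.1576] grip 40.967131555080414 0.018604670959032826 t 15.5 z [ 0.1876  0.0938 -0.9778]
phi 0.41730586305643785 r 0.196699890817717
[[0.003, -0.0, -0.013], [0.006, -0.0, -0.027], [0.009, -0.0, -0.04], [0.013, -0.0, -0.054], [0.016, -0.0, -0.067]]
[[-0.0, -0.009, -0.0], [-0.0, -0.018, -0.0], [-0.0, -0.027, -0.0], [-0.0, -0.036, -0.0], [-0.0, -0.045, -0.0]]
[-0.3252  0.895  -0.5214  1.687   0.8686  0.582   0.6706]
```

Emit:
carry_out(
  translation=[
    [-0.001, 0, -0.014],
    [-0.002, 0, -0.028],
    [-0.003, 0, -0.042],
    [-0.003, 0, -0.056],
    [-0.003, 0, -0.07],
  ],
  dr=[
    [0, 0, 0],
    [0, 0, 0],
    [0, 0, 0],
    [0, 0, 0],
    [0, 0, 0],
  ],
  gripper=[-1, -1, -1, -1, -1],
)

```text
t: 15.92
tcp_pos: [0.584, 0.3411, 0.1364]
ee_rot: [[-0.878, -0.442, 0.184], [-0.433, 0.897, 0.089], [-0.204, -0.002, -0.979]]
wrist_force: [1.3, 5.0, -4.1]
width: 0.0186
finger_force: 40.9
```

```bash
cat >> h.py <<'E'
def wb(im,box,lo,hi,sm=120):
    x0,y0,x1,y1=box;h=cv2.cvtColor(im[y0:y1,x0:x1],cv2.COLOR_BGR2HSV).astype(int);H,S,V=h[...,0],h[...,1],h[...,2]
    q=((H>=lo)&(H<=hi) if lo<=hi else (H>=lo)|(H<=hi))&(S>sm)&(V>90)
    w=q*S; yy,xx=np.mgrid[y0:y1,x0:x1];return np.array([(xx*w).sum(),(yy*w).sum()])/max(w.sum(),1),q.sum()
def tilt():
    j=J(cur()[0])-0;v=j[[0,2]]-A;return np.arctan2(v[1],v[0])-.0126
def look(tag):
    a=arm.capture("top");b=arm.capture("side")
    cv2.imwrite(f"pics/t{tag}.png",a);cv2.imwrite(f"pics/s{tag}.png",b)
    print("tilt",tilt(),"top pin",wb(a,(150,198,172,222),172,6),"idx",wb(a,(150,198,172,222),9,25),"side pin",wb(b,(170,172,192,200),172,6),"idx",wb(b,(170,172,188,200),9,25))
def angview(n,px,y): # angle about tilt axis of a point seen at px lying in plane jig y
    o,d=ray(n,*px);s=(y-(o-O)@L)/(d@L);j=J(o+s*d)[[0,2]]-A;return np.arctan2(j[1],j[0]),np.hypot(*j)
E
python3 - <<'E'
from h import *
rep();look(6)
for n,px in(("t4 idx top",(160.86,212.48)),):
    for y in(.088,.092,.096):print(n,y,angview("top",px,y))
for y in(.088,.092,.096):print("side idx",y,angview("side",(178.08,184.8),y))
for y in (.07,.1): print("pred pin@.48 y",y,proj("top",W(A[0]+.148*np.cos(.48),y,A[1]+.148*np.sin(.48))),proj("side",W(A[0]+.148*np.cos(.48),y,A[1]+.148*np.sin(.48))))
E
```

```text
jig [ 0.0959 -0.0023  0.1364] th 1.8847301520560844 r 0.07133715560056592 F jig [ 3.3688  3.9534 -4.1291] M [ 1.0178 -0.3938  0.1498] grip 40.93943148851395 0.01864203298004885 t 15.9167 z [ 0.184   0.089  -0.9789]
tilt 0.4722885011595227 top pin (array([158.6025, 208.2991]), np.int64(16)) idx (array([160.8012, 212.5056]), np.int64(27)) side pin (array([178.8341, 180.9234]), np.int64(9)) idx (array([178.0391, 184.5313]), np.int64(18))
t4 idx top 0.088 (np.float64(0.681027880363904), np.float64(0.14299580669610412))
t4 idx top 0.092 (np.float64(0.5209316639472188), np.float64(0.1332412308401652))
t4 idx top 0.096 (np.float64(0.340994589737411), np.float64(0.12737171442214995))
side idx 0.088 (np.float64(1.2936981391890023), np.float64(0.16019837611775448))
side idx 0.092 (np.float64(0.6484782894848442), np.float64(0.1330264961554505))
side idx 0.096 (np.float64(0.03922496695087957), np.float64(0.16834996068075248))
pred pin@.48 y 0.07 [164.4184 206.233 ] [182.617  180.9871]
pred pin@.48 y 0.1 [157.1848 209.5685] [175.8791 182.607 ]
```

```bash
cat >> h.py <<'E'
def xz(ps,pt): # (x,z) in jig of a feature extended along jig y, from both views, ignoring where along y
    from scipy.optimize import fsolve
    def f(q):
        out=[]
        for n,px in(("side",ps),("top",pt)):
            a=proj(n,W(q[0],.08,q[1]));b=proj(n,W(q[0],.1,q[1]));d=(b-a)/np.linalg.norm(b-a);out.append(d[0]*(px[1]-a[1])-d[1]*(px[0]-a[0]))
        return out
    q=fsolve(f,[.04,.11]);v=q-A;return q,np.arctan2(v[1],v[0]),np.hypot(*v)
E
python3 - <<'E'
from h import *
for t in(4,5,6):
    a=cv2.imread(f"pics/t{t}.png");b=cv2.imread(f"pics/s{t}.png")
    pt=wb(a,(150,198,172,222),172,6);ps=wb(b,(170,172,192,200),172,6);it=wb(a,(150,198,172,222),9,25);i_s=wb(b,(170,172,188,200),9,25)
    print(t,"pin",xz(ps[0],pt[0]),ps[1],pt[1],"idx",xz(i_s[0],it[0]))
E
```

```text
4 pin (array([0.0703, 0.0511]), np.float64(0.04088053040953056), np.float64(0.14840784505245008)) 6 12 idx (array([0.0366, 0.1166]), np.float64(0.5583509663952138), np.float64(0.13508144906754815))
5 pin (array([0.0576, 0.1096]), np.float64(0.4447072308076449), np.float64(0.15025153101482655)) 11 10 idx (array([0.0437, 0.1063]), np.float64(0.4664809585029533), np.float64(0.13628455998442002))
6 pin (array([0.0544, 0.1183]), np.float64(0.5058056144031317), np.float64(0.15138056074170836)) 9 16 idx (array([0.0365, 0.1171]), np.float64(0.5623550065399268), np.float64(0.13531163269624844))
```

Emit:
carry_out(
  translation=[
    [0.003, 0.002, -0.01],
    [0.006, 0.004, -0.02],
    [0.01, 0.008, -0.03],
    [0.013, 0.008, -0.04],
    [0.015, 0.008, -0.05],
  ],
  dr=[
    [0, 0, 0],
    [0, 0, 0],
    [0, 0, 0],
    [0, 0, 0],
    [0, 0, 0],
  ],
  gripper=[-1, -1, -1, -1, -1],
)

```text
t: 16.43
tcp_pos: [0.5793, 0.3388, 0.1453]
ee_rot: [[-0.878, -0.441, 0.184], [-0.432, 0.898, 0.086], [-0.204, -0.004, -0.979]]
wrist_force: [2.7, 4.0, -2.6]
width: 0.0185
finger_force: 41.2
```

Emit:
carry_out(
  translation=[
    [0, 0, 0],
    [0, 0, 0],
    [0, 0, 0],
    [0, 0, 0],
    [0, 0, 0],
  ],
  dr=[
    [0, 0, 0],
    [0, 0, 0],
    [0, 0, 0],
    [0, 0, 0],
    [0, 0, 0],
  ],
  gripper=[-1, -1, -1, -1, -1],
)

```text
t: 16.85
tcp_pos: [0.5792, 0.3387, 0.1454]
ee_rot: [[-0.879, -0.441, 0.184], [-0.432, 0.898, 0.086], [-0.203, -0.004, -0.979]]
wrist_force: [3.7, 3.6, -1.6]
width: 0.0185
finger_force: 41.2
```

```bash
python3 - <<'E'
from h import *
rep();look(7)
a=cv2.imread("pics/t7.png");b=cv2.imread("pics/s7.png")
pt=wb(a,(150,198,172,222),172,6);ps=wb(b,(170,172,192,200),172,6);it=wb(a,(150,198,172,222),9,25);i_s=wb(b,(170,172,188,200),9,25)
print("pin",xz(ps[0],pt[0]),"idx",xz(i_s[0],it[0]))
# radial line through axis at tilt t: predicted pin/index pixels relative
for t in(.48,.525,.57):
    for n in("top","side"):print(t,n,[proj(n,W(A[0]+r*np.cos(t),.092,A[1]+r*np.sin(t))).round(2) for r in(.135,.148)])
cv2.imwrite("pics/c7.png",np.hstack([cv2.resize(a[195:225,145:175],(390,390),interpolation=3),cv2.resize(b[168:198,165:195],(390,390),interpolation=3)]))
E
```

```text
jig [ 0.0906 -0.0023  0.1454] th 1.7847129659109962 r 0.07869176254950788 F jig [ 4.8855  1.6177 -1.6373] M [ 0.9089 -0.8204  0.1389] grip 41.24288854189217 0.018511440768587174 t 16.85 z [ 0.1843  0.0859 -0.9791]
tilt 0.5245724154430333 top pin (array([158.4984, 208.9264]), np.int64(13)) idx (array([160.826 , 212.2916]), np.int64(28)) side pin (array([178.1722, 180.9567]), np.int64(12)) idx (array([178.0766, 184.5987]), np.int64(17))
pin (array([0.0516, 0.1225]), np.float64(0.5387785387143784), np.float64(0.15097152507112116)) idx (array([0.0375, 0.1154]), np.float64(0.5475550724538765), np.float64(0.13528094438585725))
0.48 top [array([160.67, 211.59]), array([159.11, 208.68])]
0.48 side [array([178.35, 185.  ]), array([177.68, 182.17])]
0.525 top [array([160.65, 212.15]), array([159.09, 209.28])]
0.525 side [array([178.23, 184.75]), array([177.54, 181.89])]
0.57 top [array([160.66, 212.77]), array([159.1 , 209.95])]
0.57 side [array([178.12, 184.55]), array([177.42, 181.66])]
```

View pics/c7.png

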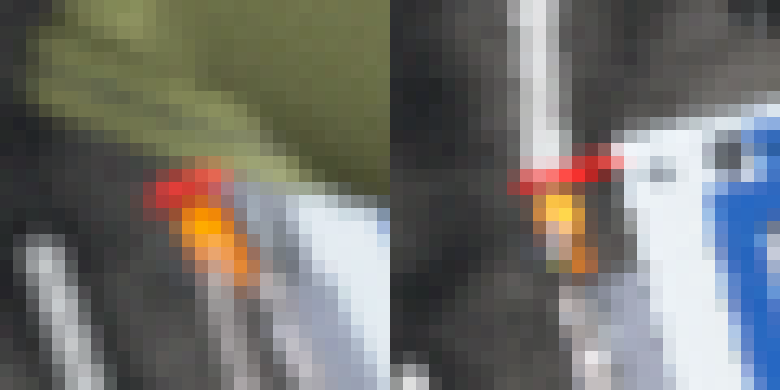

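```bash
cat >> h.py <<'E'
def soft(im,box):
    x0,y0,x1,y1=box;c=im[y0:y1,x0:x1].astype(float);B,G,Rr=c[...,0],c[...,1],c[...,2]
    yy,xx=np.mgrid[y0:y1,x0:x1];hs=cv2.cvtColor(im[y0:y1,x0:x1],cv2.COLOR_BGR2HSV).astype(int)
    o=np.clip(G-B,0,None);r=np.clip(Rr-G-.7*(G-B),0,None);out=[]
    for w,m in((r,((hs[...,0]>172)|(hs[...,0]<6))&(hs[...,1]>130)),(o,(hs[...,0]>8)&(hs[...,0]<25)&(hs[...,1]>130)&(Rr>130))):
        k=cv2.dilate(m.astype(np.uint8),np.ones((3,3),np.uint8));w=w*k*(w>12);out.append(np.array([(xx*w).sum(),(yy*w).sum()])/w.sum())
    return out
E
python3 - <<'E'
from h import *
for t,tt in((4,0),(5,.407),(6,.4723),(7,.5246)):
    a=cv2.imread(f"pics/t{t}.png");b=cv2.imread(f"pics/s{t}.png")
    pt,it=soft(a,(150,198,172,222));ps,i_s=soft(b,(170,172,190,200))
    P=xz(ps,pt);I=xz(i_s,it);print(t,tt,"pin",P[1:],"bias",P[1]-tt,"idx",I[1:],pt,it,ps,i_s)
E
```

```text
4 0 pin (np.float64(0.04068259516549082), np.float64(0.1485348151766689)) bias 0.04068259516549082 idx (np.float64(0.5640236012115839), np.float64(0.13469248997739733)) [162.2727 205.9287] [160.8761 212.6637] [181.4412 187.5038] [178.0078 184.6771]
5 0.407 pin (np.float64(0.4481295106783954), np.float64(0.15065733027789052)) bias 0.04112951067839543 idx (np.float64(0.5183843851712926), np.float64(0.13635880771157194)) [157.9726 208.0946] [159.793  212.0807] [178.9808 181.5259] [177.9868 184.526 ]
6 0.4723 pin (np.float64(0.5113946209811902), np.float64(0.15079295696837666)) bias 0.039094620981190153 idx (np.float64(0.5796299607116033), np.float64(0.13557567583944238)) [158.9556 208.3754] [160.8721 212.6584] [178.4567 181.1099] [177.9192 184.4256]
7 0.5246 pin (np.float64(0.5613163223927112), np.float64(0.15090721240949342)) bias 0.036716322392711276 idx (np.float64(0.5708706790501844), np.float64(0.13535856241567504)) [158.7636 209.1676] [160.8463 212.5973] [178.282  180.8163] [177.954 184.504]
```

Pin reads 0.561 and index about 0.571 with the same processing, so I'll raise by ≈0.008 rad (1.5 mm at the handle) and let it settle.

Emit:
carry_out(
  translation=[
    [0.001, 0, -0.004],
    [0.002, 0, -0.008],
    [0.002, 0, -0.008],
    [0.002, 0, -0.008],
    [0.002, 0, -0.008],
  ],
  dr=[
    [0, 0, 0],
    [0, 0, 0],
    [0, 0, 0],
    [0, 0, 0],
    [0, 0, 0],
  ],
  gripper=[-1, -1, -1, -1, -1],
)

```text
t: 17.37
tcp_pos: [0.5784, 0.3383, 0.1468]
ee_rot: [[-0.879, -0.441, 0.184], [-0.432, 0.898, 0.086], [-0.203, -0.004, -0.979]]
wrist_force: [3.4, 4.4, -1.4]
width: 0.0187
finger_force: 41.3
```

Emit:
carry_out(
  translation=[
    [0, 0, 0],
    [0, 0, 0],
    [0, 0, 0],
    [0, 0, 0],
    [0, 0, 0],
  ],
  dr=[
    [0, 0, 0],
    [0, 0, 0],
    [0, 0, 0],
    [0, 0, 0],
    [0, 0, 0],
  ],
  gripper=[-1, -1, -1, -1, -1],
)

```text
t: 17.78
tcp_pos: [0.5784, 0.3383, 0.1468]
ee_rot: [[-0.879, -0.441, 0.184], [-0.432, 0.898, 0.086], [-0.203, -0.004, -0.979]]
wrist_force: [4.3, 4.7, -2.5]
width: 0.0186
finger_force: 41.3
```

```bash
python3 - <<'E'
from h import *
rep();look(8);print(np.abs(cur()[2]["joint_vel"]).max())
a=cv2.imread("pics/t8.png");b=cv2.imread("pics/s8.png")
pt,it=soft(a,(150,198,172,222));ps,i_s=soft(b,(170,172,190,200))
print(xz(ps,pt),xz(i_s,it),pt,it,ps,i_s)
cv2.imwrite("pics/c8.png",cv2.resize(b[130:230,140:260],(720,600),interpolation=3))
E
```

```text
jig [ 0.0898 -0.0023  0.1468] th 1.7706241590775342 r 0.0798812535109349 F jig [ 5.9375  2.3242 -2.5356] M [ 0.9012 -0.8007  0.1918] grip 41.271526126688514 0.01859236767993441 t 17.7833 z [ 0.1842  0.0857 -0.9792]
tilt 0.5328610654171992 top pin (array([158.3455, 209.1587]), np.int64(12)) idx (array([160.9411, 212.6137]), np.int64(25)) side pin (array([178.3577, 180.9434]), np.int64(11)) idx (array([178.0627, 184.6026]), np.int64(18))
0.0018606705311101045
(array([0.049 , 0.1265]), np.float64(0.5708443908721675), np.float64(0.15092222405843123)) (array([0.036 , 0.1181]), np.float64(0.5705050491801092), np.float64(0.1354309494080323)) [158.5032 209.4366] [160.832  212.5787] [178.3406 180.7493] [177.9198 184.4967]
```

View pics/c8.png

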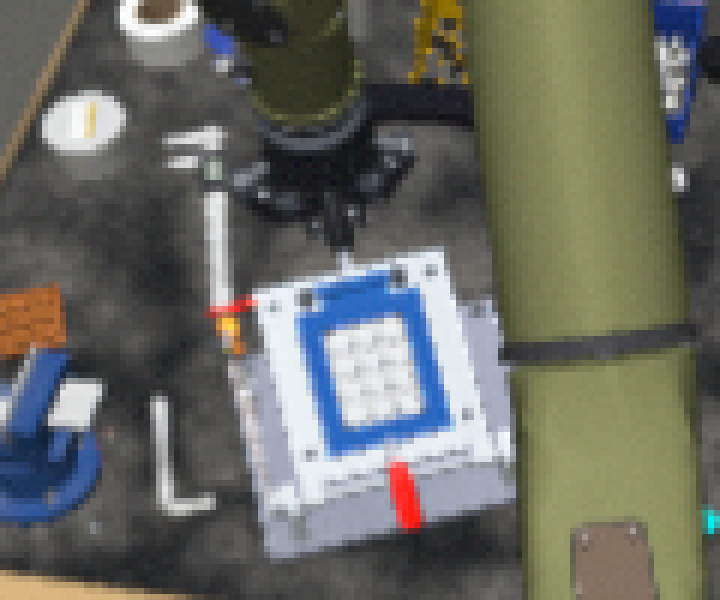

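The frame is shut over the keypad, and the pin (crop ≈(232,307)) is at the index nose (≈(230,325)). Pin and index angles read 0.571 and 0.571, and the arm is still. I'm handing it in.

```bash
python3 -c "
from rig import arm
print(arm.sign_off())"
```

```text
the job is handed in; nothing more can be done
None
```

I handed the job in at about 18 s of the 58 s: the frame is shut on its stop over the keypad, and the gripper is holding the plate still with the red pin in line with the orange index at about 0.53 rad (to within roughly 0.02 rad, by the cameras).

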